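# Make up the glue-up kit and the screw-fixing kit for the joinery class

### The job

Make up the two tool kits for the joinery class from the stock on the bench: the glue bottle and the sanding block go into the narrow two-pocket tray, and the screwdriver, the carton of screws and the tape measure into the wide three-pocket tray, each seated down in the pocket cut to its outline. Set things down gently rather than dropping them, keep the glue bottle and the open carton upright all the while, and leave the pencil and the spring clamp where they lie.

Things in the scene. Friction and masses are not known exactly. Their poses are not given: they have to be found in the camera images.
- glue_tray: Glue-up tray, fixed: plywood slab 110 (x) x 236 (y) x 18 mm with two rectangular grey-felt pockets 8 mm deep (felt 10 mm above the bench). Origin: centre of its underside; z up. Pocket centres and sizes (x, y): bottle at 0, +65 mm, 50 x 74 mm; sanding block at 0, -44 mm, 74 x 122 mm.
- screw_tray: Screw-fixing tray, fixed: plywood slab 154 (x) x 236 (y) x 18 mm with three rectangular grey-felt pockets 8 mm deep (felt 10 mm above the bench). Origin: centre of its underside; z up. Pocket centres and sizes (x, y): screwdriver at -50, 0 mm, 40 x 214 mm; carton at +32, -50 mm, 76 x 114 mm; tape measure at +32, +63 mm, 48 x 88 mm.
- glue_bottle: Yellow wood-glue bottle with an orange nozzle, standing; 38 (x) x 62 (y) mm body up to 158 mm, nozzle to 200 mm, 0.3 kg. Origin: underside, 1 mm to -x of the body's middle; z up. From above, grasp the shoulder across x, 130 to 158 mm up, or the 30 mm collar above it, with the palm clear of the nozzle. Either way round in its pocket.
- sander: Brown cork sanding block wrapped in abrasive paper, lying flat; 60 (x) x 110 (y) x 34 mm, 0.06 kg. Origin: centre of the underside (its solid begins 2 mm above the origin); z up. Grasp across x. Either way round.
- screwdriver: Screwdriver with a red handle, lying; 200 mm long along its y: handle 29 mm thick from y 0 to +100 mm, thin blade from y 0 to -100 mm; axis 14.5 mm above the underside, 0.09 kg, nearly all of it in the handle. Origin: under the middle of its length. Grasp the handle across x at about y +45 mm. Either way round in its pocket.
- screw_carton: Open cardboard carton of wood screws with its flaps up; its box is 62 (x) x 100 (y) mm and 50 mm high (a thin lid flap stands up and out over one long side to 95 mm; it does not stop the fingers), 0.42 kg. Origin: underside; the box's middle is at x +1.5, y +4.5 mm; z up. Grasp the box across x. Either way round.
- tape: Yellow pocket tape measure standing on its edge; 36 (x) x 76 (y) x 65 mm, 0.28 kg. Origin: centre of the underside; z up. Grasp across x. Either way round.
- pencil: Bystander: yellow carpenter's pencil 14 (x) x 170 (y) x 8 mm, lying. Origin: underside, near mid-length.
- clamp: Bystander: orange and black spring clamp 91 (x) x 130 (y) x 20 mm, lying. Origin: centre of the underside.

How it is judged:
By the outcome, as a careful person would: the job done as asked, in the order asked, and still so for the second after the job is handed in, with the robot touching nothing.
It also fails if it takes over 141 s, if anything falls off the work surface, if the arm or the gripper's body presses on something with over 40 N, if the wrist force passes 120 N, or if a joint passes its speed limit or range.

### The arm

A 7-joint arm with a two-finger parallel gripper is mounted at the origin on a cart in front of the work surface, level with it; the furniture and walls round the work are solid. World frame = base frame: x ahead of the robot, y to its left, z up, the work surface at z = 0. Lengths are in m, angles in rad, forces in N, time in s.
With the tool pointing down it reaches from about 0.425 to 0.925 m from the base axis. Payload 6.8 kg.
Tool frame: the origin (TCP) lies at the very end of the fingers, on their centre line; the grasp point (between the pads) lies 19 mm behind it (arm.tcp_to_grasp is the distance from the TCP to the grasp point, in m); z points along the fingers, y is the line along which they close (so a half turn about z gives the same grasp; the last joint's range is limited). The gripper opens to 88 mm and grips with 3 to 60 N. Pads are 20 mm wide; open, the fingers measure 115 mm over their backs; the gripper's body (75 mm by 178 mm) begins 61 mm behind the grasp point.
Start: joints at [1.189, 0.477, 0.022, 1.555, -0.011, 1.109, -0.083], TCP at [0.183, -0.65, 0.223] pointing down, gripper open.
Joint ranges: [-2.96, 2.96], [-0.34, 2.1], [-1.41, 1.46], [0.24, 2.44], [-1.37, 4.51], [0.17, 1.92], [-2.96, 2.96]. Speed limits (rad/s): [2.39, 2.39, 3.14, 3.14, 3.14, 3.14, 3.14].

### API

Orientations are given as a unit quaternion [w, x, y, z].
In Python, from plant import arm gives the robot as it stands.
- The arm moves only by the tool step_arm, never from a script. Its argument "series" is a list of rows, each a list of 7 numbers: the shift along the tool's x, y, z in units of 300 mm (1.0 is 300 mm), then the turn, a rotation vector about the tool's x, y, z in units of 2 rad (1.0 is 2 rad), then the opening, from 0 (shut) to 1 (fully open). A call has 1 to 5 rows; each row is the pose to reach, as a shift and turn from the pose commanded when the call began, along the tool's axes at that moment; what a row does not reach only later rows make up. A row lasts 1/8 s, in which the tool goes at most 62.5 mm and 10.7 degrees, less where a joint would pass 70% of its speed; a pose out of reach is approached as far as the arm can. A call with a number of a shift or a turn outside -1 to 1 is refused whole. A call with a gripper value outside its range is refused whole. The fingers move at their own pace and stop on an object; the grip force is fixed at half the most. Time passes only in rows, so rows that repeat a pose let the fingers close. It gives the time, the measured TCP pose, the force, the opening and the grip force at its end, in the units of the state.
- arm.read_state(): the state, without advancing time (a new reading comes with each control period).
- arm.camera(name): name is "side" or "top"; returns a dict with "frame" (384x512x3 uint8, red, green, blue), "fx", "fy", "cx", "cy" (pixels), "extrinsics" (4x4, takes a point from camera to world coordinates). Camera axes: x right, y up, looking along -z (the intrinsics and any distortion apply to the point x, -y, -z); pixel columns grow to the right and rows downward; lengths in m; the calibration is good to about 2 mm. A picture is of the moment at which its call begins. There is no depth.
- arm.close_job(): hands the job in; it is judged then, once.
The state is a dict: "time": time; "joint_positions": joint angles; "joint_velocities": joint speeds; "joint_torque": joint torques, N m; "position": TCP position; "ee_rot": TCP orientation; "wrist_force": force on the tool from outside, world axes, zero at the start; "moment": the same for the moment, N m; "grip_width": finger opening in m; "finger_force": force on a finger pad.
Only numpy, scipy, OpenCV 4.12 (cv2) and the standard library are available. Lean on these libraries where they do the work, as an engineer would, in place of code of your own. Each camera call takes 0.05 s, during which the arm holds its last target. There are 200 camera calls.

## Working session

There is one attempt and no reset: what is moved stays moved. The work goes in short steps, Python scripts to look and compute and a tool call to move; the robot and the scene stay as the last step left them, time stands still between calls to the robot, and variables do not carry over. Pictures are saved under pics/ and viewed, at most 14 in all, crops included, and the job is handed in when it is done.

Besides the shell and the picture viewer there is one more tool, called as name(argument=value, ...) on one line, values as JSON. step_arm: Moves the arm, as the interface text tells. Shifts and turns lie within -1 to 1; 1 stands for 300 mm of shift or 2 rad of turn. Its arguments: {"type":"object","properties":{"series":{"type":"array"}},"required":["series"]}

```bash
ls; mkdir -p pics; python3 - <<'E'
from plant import arm
import cv2, numpy as np, pickle
print(arm.read_state())
d={}
for n in ("top","side"):
    c=arm.camera(n); d[n]=c
    print(n,{k:np.round(v,4).tolist() for k,v in c.items() if k!="frame"})
    cv2.imwrite(f"pics/{n}0.png",cv2.resize(c["frame"][:,:,::-1],(800,600),interpolation=cv2.INTER_CUBIC))
pickle.dump(d,open("c0.pkl","wb"))
E
```

```text
pics
{'time': 0.0, 'joint_positions': array([ 1.18890568,  0.47777921,  0.02231651,  1.55637111, -0.01147742,
        1.10928514, -0.08311461]), 'joint_velocities': array([-0.0014266 ,  0.00040164,  0.00026682,  0.00076764, -0.00041578,
        0.00152947, -0.00127257]), 'joint_torque': array([-7.17838629e-04, -5.82855463e+01,  1.53422143e+00, -2.72604829e+01,
       -5.43839007e-02,  1.70781330e-02,  1.74404104e-04]), 'position': array([ 0.18235381, -0.6493212 ,  0.2217292 ]), 'ee_rot': array([-8.37531785e-04,  9.90641467e-01,  1.36487176e-01, -1.83628706e-04]), 'wrist_force': array([ 0.30727499, -0.12404635,  0.79725593]), 'moment': array([-0.00263658,  0.00049927, -0.00699335]), 'finger_force': 0.0, 'grip_width': 0.08743765633322784}
top {'fx': 427.6506, 'fy': 427.6506, 'cx': 250.7608, 'cy': 195.0326, 'extrinsics': [[-0.0001, 0.993, -0.118, 0.3413], [-0.9999, 0.0018, 0.0163, -0.0225], [0.0164, 0.118, 0.9929, 1.2491], [0.0, 0.0, 0.0, 1.0]]}
side {'fx': 420.1737, 'fy': 420.1737, 'cx': 257.4714, 'cy': 191.8359, 'extrinsics': [[0.9605, -0.2234, 0.1662, 0.7236], [0.2784, 0.7833, -0.5558, -0.8537], [-0.0061, 0.5801, 0.8145, 1.2078], [0.0, 0.0, 0.0, 1.0]]}
```

View pics/top0.png

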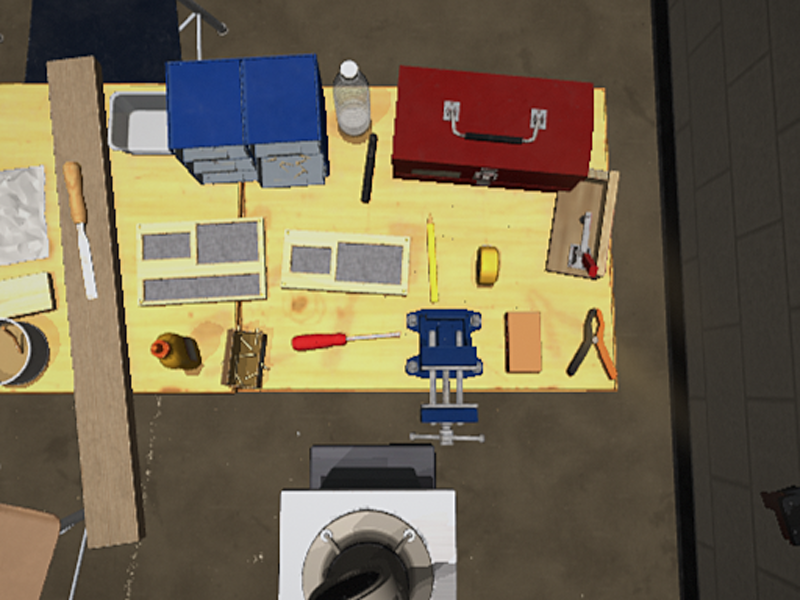

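View pics/side0.png

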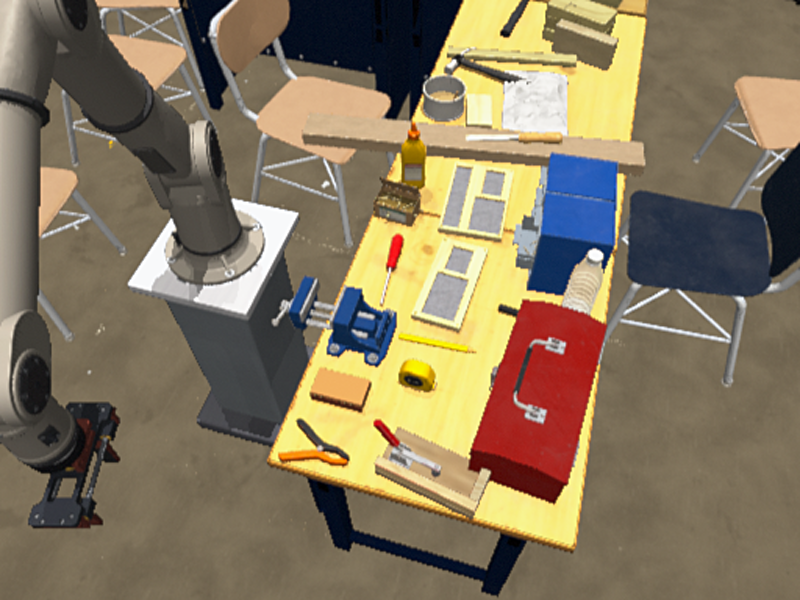

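The top view (800 px scale) shows:
- **Trays:** wide tray at (202,262), narrow tray at (347,263).
- **Things to move:** bottle (175,350), carton (246,358), screwdriver (345,341), tape (487,266), sanding block (523,342).
- **Leave alone:** pencil (432,258), clamp (595,343). A vise stands between them at (445,345).

The side view shows the same layout, with the vise, blue cabinets and red toolbox standing tall.

```bash
cat > h.py <<'E'
import numpy as np, cv2, pickle
def ray(c,uv):
    E=np.array(c["extrinsics"]); uv=np.atleast_2d(np.asarray(uv,float))
    d=np.c_[(uv[:,0]-c["cx"])/c["fx"],-(uv[:,1]-c["cy"])/c["fy"],-np.ones(len(uv))]
    return E[:3,3],d@E[:3,:3].T
def plane(c,uv,z):
    o,d=ray(c,uv); return o+d*((z-o[2])/d[:,2])[:,None]
def proj(c,P):
    E=np.array(c["extrinsics"]); q=(np.atleast_2d(P)-E[:3,3])@E[:3,:3]
    return np.c_[c["cx"]+c["fx"]*q[:,0]/-q[:,2],c["cy"]-c["fy"]*q[:,1]/-q[:,2]]
def tri(c1,u1,c2,u2):
    o1,d1=ray(c1,u1);o2,d2=ray(c2,u2);d1=d1[0];d2=d2[0]
    t=np.linalg.lstsq(np.c_[d1,-d2],o2-o1,rcond=None)[0]
    a,b=o1+t[0]*d1,o2+t[1]*d2; return (a+b)/2,np.linalg.norm(a-b)
def blobs(m,amin):
    n,l,s,ce=cv2.connectedComponentsWithStats(m.astype(np.uint8),connectivity=4)
    return [(s[i],ce[i],l==i) for i in range(1,n) if s[i][4]>=amin]
E
python3 - <<'E'
from h import *
d=pickle.load(open("c0.pkl","rb")); t=d["top"]; s=d["side"]
f=t["frame"]; hsv=cv2.cvtColor(f,cv2.COLOR_RGB2HSV)
m=(hsv[...,1]<45)&(hsv[...,2]>60)&(hsv[...,2]<170); m[:138]=0;m[200:]=0;m[:,:85]=0;m[:,265:]=0
for st,ce,mm in blobs(m,60):
    ys,xs=np.nonzero(mm); P=plane(t,np.c_[xs,ys],0.014)[:,:2]
    r=cv2.minAreaRect((P*1000).astype(np.float32)); print(st,np.round(P.mean(0)*1000,1),np.round(r[0],1),np.round(r[1],1),round(r[2],1), np.median(f[mm],0))
a=cv2.resize(f[135:255,80:400,::-1],(800,300),interpolation=cv2.INTER_CUBIC)
b=cv2.resize(s["frame"][70:300,160:330,::-1],(400,541),interpolation=cv2.INTER_CUBIC)
cv2.imwrite("pics/a.png",a)
cv2.imwrite("pics/b.png",b)
E
```

```text
[126 142  39  27 934] [605.8 266.3] [605.9 266.5] [ 72.9 111.2] 3.5 [137. 134. 137.]
[ 92 149  30  17 448] [598.8 379.7] [599.2 379.1] [45.4 84.3] 3.0 [136. 133. 136.]
[215 156  42  26 981] [567.   1.] [567.3   0.8] [119.8  71.2] 86.7 [138. 136. 138.]
[186 158  26  17 393] [573.6 109.4] [573.6 109.3] [72.1 47. ] 86.3 [137. 135. 137.]
[ 93 176  73  16 923] [521.  310.5] [521.  310.5] [ 37.5 208.9] 3.2 [137. 134. 137.]
```

View pics/a.png

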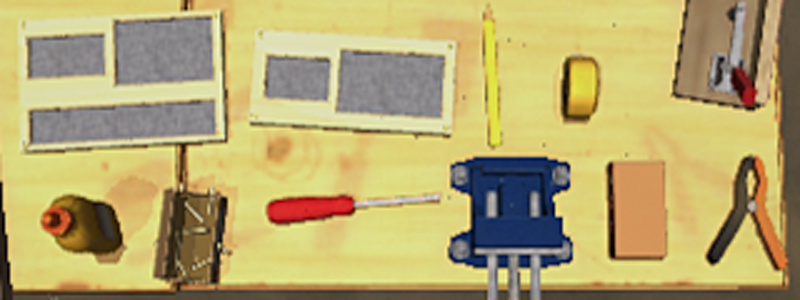

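View pics/b.png

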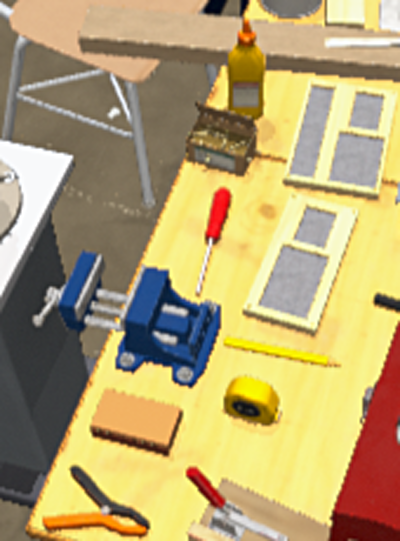

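The crops show clean outlines: nozzle at (57,217), carton (193,237), screwdriver handle (310,208) with its tip at (438,198), tape (580,87), block (637,210). Next I measure the objects with colour masks.

```bash
python3 - <<'E'
from h import *
d=pickle.load(open("c0.pkl","rb")); t=d["top"]; s=d["side"]
vis=[]
for n,c,rects in (("top",t,{"bottle":(95,205,130,240),"carton":(138,206,176,252),"driver":(182,206,260,228),"tape":(298,150,325,185),"sander":(315,192,355,242)}),
            ("side",s,{"bottle":(250,75,278,122),"carton":(236,110,272,146),"driver":(236,145,262,198),"tape":(250,225,282,252),"sander":(196,232,240,265)})):
    hsv=cv2.cvtColor(c["frame"],cv2.COLOR_RGB2HSV)
    out=c["frame"][:,:,::-1].copy()
    for k,(x0,y0,x1,y1) in rects.items():
        R=hsv[y0:y1,x0:x1].astype(int); H,S,V=R[...,0],R[...,1],R[...,2]
        if k=="bottle": m=(S>200)|((V<130))
        if k=="bottle": m2=((H<12)&(S>150))
        if k=="carton": m=(V<135)
        if k=="driver": m=((H<6)|(H>170))&(S>150)
        if k=="tape": m=(S>165)
        if k=="sander": m=(H<14)&(S<190)&(S>80)&(V>110)
        for nm,mm in ((k,m),)+((("nozzle",m2),) if k=="bottle" else ()):
            bs=blobs(mm,8); b=max(bs,key=lambda q:q[0][4]); ys,xs=np.nonzero(b[2]); p=np.c_[xs+x0,ys+y0]
            r=cv2.minAreaRect(p.astype(np.float32)); z={"sander":.034,"driver":.0145,"tape":.065,"nozzle":.19,"carton":.05,"bottle":.15}[nm]
            P=plane(c,p,z)[:,:2]; rw=cv2.minAreaRect((P*1000).astype(np.float32))
            print(n,nm,b[0][4],"cen",np.round(b[1]+[x0,y0],1),"rect w",np.round(rw[0],1),np.round(rw[1],1),round(rw[2],1),"cw",np.round(P.mean(0)*1000,1), "med",np.median(R[b[2]],0))
            cnt,_=cv2.findContours(b[2].astype(np.uint8),cv2.RETR_EXTERNAL,cv2.CHAIN_APPROX_NONE)
            col=(255,0,255) if nm!="nozzle" else (0,255,0)
            for q in cnt[0][:,0]: out[q[1]+y0,q[0]+x0]=col
    vis.append(out)
a=cv2.resize(vis[0][145:255,90:360],(800,326),interpolation=cv2.INTER_NEAREST)
b=cv2.resize(vis[1][75:270,190:290],(140*1,273),interpolation=cv2.INTER_NEAREST)
b=np.hstack([cv2.resize(vis[1][75:150,230:290],(216,270),interpolation=cv2.INTER_NEAREST),cv2.resize(vis[1][145:200,230:270],(196,270),interpolation=cv2.INTER_NEAREST),cv2.resize(vis[1][220:270,190:290],(388,270),interpolation=cv2.INTER_NEAREST)])
cv2.imwrite("pics/m.png",np.vstack([a,b]))
E
```

```text
top bottle 550 cen [113.6 224.9] rect w [394.6 310.7] [83.1 54.6] 78.8 cw [394.6 309.8] med [ 20. 207.  74.]
top nozzle 97 cen [102.7 222.8] rect w [397.2 325. ] [24.9 26.9] 2.2 cw [397.7 324.6] med [  8. 210. 176.]
top carton 826 cen [155.6 230.8] rect w [386.9 218.9] [102.2 119.5] 90.0 cw [382.9 223. ] med [ 19. 146. 107.]
top driver 282 cen [203.1 218. ] rect w [420.5  92.1] [26.4 98. ] 2.9 cw [421.   94.5] med [  0.  211.5 207. ]
top tape 290 cen [312.  169.7] rect w [ 553.3 -213. ] [36.6 69.1] 88.9 cw [ 554.2 -214.3] med [ 23. 185. 217.]
top sander 15 cen [333. 237.] rect w [ 366.2 -275.9] [ 0.  39.9] 0.0 cw [ 366.2 -275.9] med [ 13. 153. 163.]
side bottle 597 cen [262.9 102.7] rect w [412.4 277.8] [100.  229.8] 16.8 cw [415.6 257.5] med [ 22. 231. 127.]
side nozzle 11 cen [264.7  81.5] rect w [402.8 324.9] [10.4 23.3] 33.8 cw [403.5 323.6] med [ 11. 255. 158.]
side carton 813 cen [252.3 125.2] rect w [386.6 225.2] [137.3 178.4] 15.8 cw [381.2 231.4] med [ 19. 114. 112.]
side driver 128 cen [252.3 160.1] rect w [422.1  92.7] [ 24.7 101.1] 5.9 cw [421.8  93.6] med [179. 232. 245.]
side tape 324 cen [266.9 239.3] rect w [ 569.1 -238.9] [61.8 74.7] 88.9 cw [ 568.3 -238.8] med [ 23. 255. 210.]Traceback (most recent call last):
  File "<stdin>", line 17, in <module>
ValueError: max() iterable argument is empty
```

```bash
python3 - <<'E'
from h import *
d=pickle.load(open("c0.pkl","rb")); t=d["top"]; s=d["side"]
ht=cv2.cvtColor(t["frame"],cv2.COLOR_RGB2HSV).astype(int); hs=cv2.cvtColor(s["frame"],cv2.COLOR_RGB2HSV).astype(int)
print("sander",ht[219,335],ht[219,315:358].tolist()[::3],hs[247,217],hs[235:265:2,217].tolist())
print("bench",ht[205,300],ht[190,180])
# tight crops, big
a=cv2.resize(t["frame"][200:250,92:182,::-1],(720,400),interpolation=cv2.INTER_NEAREST)
b=cv2.resize(s["frame"][75:150,230:290,::-1],(320,400),interpolation=cv2.INTER_NEAREST)
v=np.hstack([a,b]); cv2.imwrite("pics/z.png",cv2.resize(v,(800,308),interpolation=cv2.INTER_AREA))
E
```

```text
sander [ 14 145 213] [[27, 121, 222], [27, 118, 222], [27, 111, 226], [176, 255, 23], [15, 144, 219], [14, 145, 213], [14, 146, 213], [15, 146, 213], [15, 147, 212], [15, 147, 212], [14, 144, 214], [25, 120, 223], [23, 126, 221], [21, 119, 219], [23, 121, 220]] [ 17 151 242] [[27, 127, 249], [26, 136, 244], [17, 150, 243], [17, 151, 242], [17, 151, 242], [17, 151, 242], [17, 151, 242], [17, 152, 242], [16, 151, 243], [17, 149, 244], [15, 161, 206], [11, 160, 70], [12, 173, 78], [22, 147, 251], [27, 124, 249]]
bench [110 198  90] [ 26 117 222]
```

View pics/z.png

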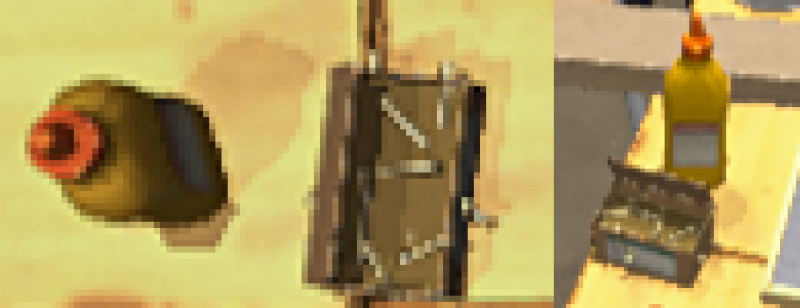

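The zoom shows the bottle's wide side roughly along world x with its label facing −y, and the carton's flap on the +y side. I need tighter corners to get their yaws.

```bash
python3 - <<'E'
from h import *
d=pickle.load(open("c0.pkl","rb")); t=d["top"]; s=d["side"]
def crop(c,x0,y0,x1,y1,k):
    a=cv2.resize(c["frame"][y0:y1,x0:x1,::-1],None,fx=k,fy=k,interpolation=cv2.INTER_CUBIC)
    for x in range(x0-x0%5+5,x1,5): cv2.line(a,(int((x-x0+.5)*k),0),(int((x-x0+.5)*k),6 if x%10 else 14),(255,0,255),1)
    for y in range(y0-y0%5+5,y1,5): cv2.line(a,(0,int((y-y0+.5)*k)),(6 if y%10 else 14,int((y-y0+.5)*k)),(255,0,255),1)
    return a
A=crop(s,248,76,280,126,12); B=crop(s,235,108,275,150,10)
v=np.zeros((600,800,3),np.uint8); v[:600,:384]=A; v[:420,390:790]=B; cv2.imwrite("pics/zs.png",v)
for n,c,x0,y0,x1,y1 in (("top",t,315,192,355,245),("side",s,190,225,245,268)):
    h=cv2.cvtColor(c["frame"],cv2.COLOR_RGB2HSV).astype(int)[y0:y1,x0:x1]; m=(h[...,0]<20)&(h[...,0]>10)&(h[...,1]>132)&(h[...,2]>190)
    b=max(blobs(m,50),key=lambda q:q[0][4]); ys,xs=np.nonzero(b[2]); p=np.c_[xs+x0,ys+y0]; P=plane(c,p,.034)[:,:2]*1000
    print(n,b[0],P.mean(0).round(1),[np.round(q,1) for q in cv2.minAreaRect(P.astype(np.float32))])
# driver axis from handle+blade, tape extents
f=t["frame"].astype(int); h=cv2.cvtColor(t["frame"],cv2.COLOR_RGB2HSV).astype(int)
y0,x0=206,182; m=(h[206:226,182:258,1]<70)|((h[206:226,182:258,0]>170)|(h[206:226,182:258,0]<6))
b=max(blobs(m,20),key=lambda q:q[0][4]); ys,xs=np.nonzero(b[2]); P=plane(t,np.c_[xs+x0,ys+y0],.0145)[:,:2]*1000
print("driver",[np.round(q,1) for q in cv2.minAreaRect(P.astype(np.float32))])
for i in range(0,8):
    lo=P[:,1].min()+i*27; w=(P[:,1]>=lo)&(P[:,1]<lo+27); 
    if w.any(): print(P[w].mean(0).round(1),end=" ")
E
```

```text
top [ 11   7  21  38 737] [ 420.  -284.2] [array([ 421.8, -284.5]), array([105.7,  57. ]), np.float64(0.0)]
side [  9  11  38  23 555] [ 421.9 -290.6] [array([ 421.4, -289.9]), array([107.5,  57.5]), np.float64(0.1)]
driver [array([423.1,  42.8]), array([ 26.4, 196.8]), np.float64(2.9)]
[433.1 -41.9] [430.7 -14.1] [428.3  12.8] [424.6  43.6] [423.8  66.3] [421.1  93.9] [418.6 120.5] [417.8 137.4]
```

View pics/zs.png

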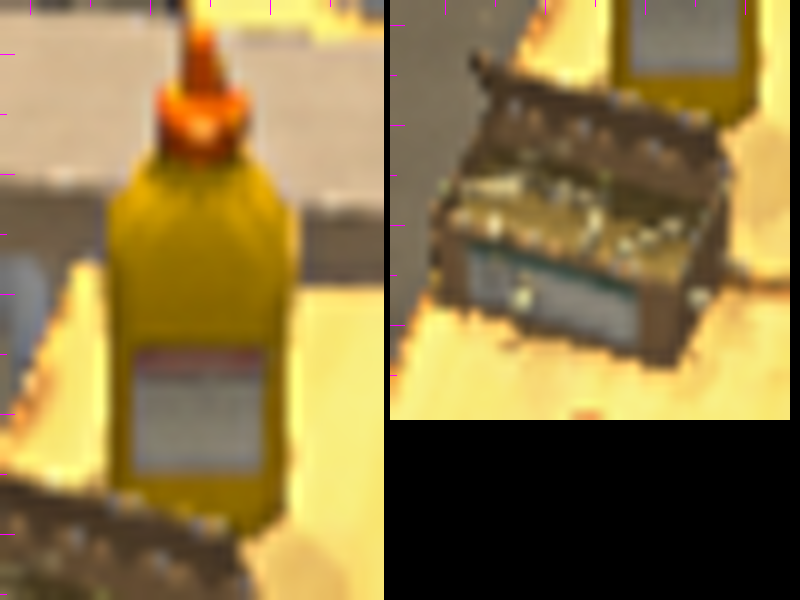

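The bottle label's edges run level in the side view, so its wide axis is at about 16° to world x. The carton's front base corners are at about (239,137.5) and (263,144). One more zoom for the tape, the block and the carton from above.

```bash
cat >> h.py <<'E'
def crop(c,x0,y0,x1,y1,k):
    a=cv2.resize(c["frame"][y0:y1,x0:x1,::-1],None,fx=k,fy=k,interpolation=cv2.INTER_CUBIC)
    for x in range(x0-x0%5+5,x1,5): cv2.line(a,(int((x-x0+.5)*k),0),(int((x-x0+.5)*k),6 if x%10 else 14),(255,0,255),1)
    for y in range(y0-y0%5+5,y1,5): cv2.line(a,(0,int((y-y0+.5)*k)),(6 if y%10 else 14,int((y-y0+.5)*k)),(255,0,255),1)
    return a
E
python3 - <<'E'
from h import *
d=pickle.load(open("c0.pkl","rb")); t=d["top"]; s=d["side"]
v=np.zeros((600,800,3),np.uint8)
def put(a,x,y): v[y:y+a.shape[0],x:x+a.shape[1]]=a
put(crop(t,298,152,324,186,11),0,0)      # tape top 286x374
put(crop(s,250,225,284,255,11),290,0)    # tape side 374x330
put(crop(t,140,206,178,252,5),600+0,340)    # carton top 190x230
put(crop(s,192,232,242,266,6),290,340)   # sander side 300x204
cv2.imwrite("pics/zt.png",v)
W=[plane(s,[(258.5,r),(269.4,r)],z)[:,:2] for r,z in ((114.8,.03),(104.5,.08))]
for w in W: q=w[1]-w[0]; print("label dir",np.degrees(np.arctan2(q[1],q[0])).round(1),np.hypot(*q).round(3))
for u1,u2 in (((102.5,222.8),(264.4,85.5)),((102.5,222.8),(264.4,83.5))): print("collar",tri(t,u1,s,u2))
print("carton base front",plane(s,[(239.2,137.5),(262.7,144.3)],0).round(4)[:,:2].tolist())
# felt in side
h=cv2.cvtColor(s["frame"],cv2.COLOR_RGB2HSV).astype(int); m=(h[...,1]<60)&(h[...,2]>60)&(h[...,2]<215); m[:100]=0;m[215:]=0;m[:,:264]=0;m[:,330:]=0
for st,ce,mm in blobs(m,60):
    ys,xs=np.nonzero(mm); print(st[4],(plane(s,np.c_[xs,ys],.014).mean(0)[:2]*1000).round(1))
E
```

```text
label dir 15.8 0.043
label dir 15.8 0.042
collar (array([0.39930805, 0.33437034, 0.16177593]), np.float64(0.0003880412859537902))
collar (array([0.39940059, 0.33076231, 0.17391183]), np.float64(0.0020152179232118266))
carton base front [[0.3366, 0.2], [0.434, 0.191]]
377 [522.1 304.9]
170 [600.4 376.3]
406 [607.1 262.6]
195 [574.1 106.6]
562 [568.   -3.3]
```

View pics/zt.png

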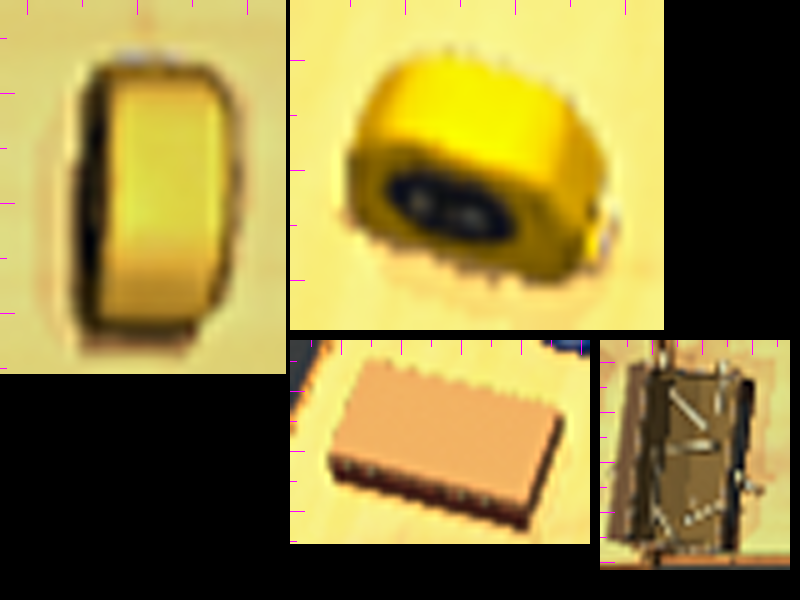

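The zoom gives these:
- **Tape:** in the top view, its top face spans native columns about 307–320. In the side view, its front base edge runs from about (255,244) to (274,250).
- **Carton:** in the top view, the right base edge runs from (170.5,213.5) to (166.5,247.5).
- **Cameras:** side minus top disagree by about (+1, −4) mm on the trays, so I correct the side view to match the top view.

```bash
python3 - <<'E'
from h import *
d=pickle.load(open("c0.pkl","rb")); t=d["top"]; s=d["side"]; off=np.array([-1.3,3.8])
S=lambda uv,z:(plane(s,uv,z)[:,:2]*1000+off).round(1).tolist()
T=lambda uv,z:(plane(t,uv,z)[:,:2]*1000).round(1).tolist()
print("carton front base side",S([(239.2,137.5),(262.7,144.3)],0)," top",T([(170.5,213.5),(166.5,247.5)],0),"mouth x",T([(158,211.5),(158,247.5)],.05))
print("carton mouth right/left top",T([(166,229.5),(150,229.5),(144,229.5)],.05))
print("bottle ring",T([(102.4,222.8)],.175),"body side",S([(264.0,100.5)],.1), "side collar",S([(264.4,85.5)],.168))
print("tape front base",S([(255,244),(274,250.4)],.002)," top face y l/r",T([(307,169),(319.3,169)],.06))
print("tape x ends top z.035",T([(313,157.4),(313,181.5)],.035),"z.0",T([(313,157.4),(313,181.5)],0))
print("sander top corners side",S([(192+40/6-.5,232+112/6-.5),(192+237/6-.5,232+163/6-.5),(192+272/6-.5,232+72/6-.5),(192+80/6-.5,232+20/6-.5)],.035))
x0,y0=298,152
h=cv2.cvtColor(t["frame"],cv2.COLOR_RGB2HSV).astype(int)
m=(h[...,1]>165)&(h[...,2]>110); m[:150]=0;m[186:]=0;m[:,:298]=0;m[:,326:]=0
b=max(blobs(m,20),key=lambda q:q[0][4]);print(b[0])
for r in range(158,182,3): 
    xs=np.nonzero(b[2][r])[0]; print(r,xs.min() if len(xs) else 0,xs.max() if len(xs) else 0,end="; ")
# vise height hints: highest vise jaw seen in both
E
```

```text
carton front base side [[335.3, 203.8], [432.7, 194.8]]  top [[435.0, 191.2], [336.5, 200.5]] mouth x [[436.8, 217.6], [336.7, 215.1]]
carton mouth right/left top [[386.5, 194.1], [386.5, 238.6], [386.5, 255.2]]
bottle ring [[398.4, 330.2]] body side [[400.7, 325.2]] side collar [[400.1, 331.2]]
tape front base [[526.2, -228.5], [591.2, -233.9]]  top face y l/r [[557.0, -201.1], [557.1, -236.0]]
tape x ends top z.035 [[595.6, -222.8], [525.1, -221.6]] z.0 [[603.0, -228.6], [530.4, -227.3]]
sander top corners side [[367.1, -315.1], [474.9, -314.7], [476.0, -259.5], [368.1, -257.9]]
[307 158  12  23 252]
158 307 316; 161 308 318; 164 308 318; 167 308 318; 170 308 318; 173 307 318; 176 307 317; 179 307 317;
```

```bash
cat >> h.py <<'E'
from scipy.spatial.transform import Rotation as R
def pose(arm):
    s=arm.read_state(); q=s["ee_rot"]; r=R.from_quat([q[1],q[2],q[3],q[0]]); return np.array(s["position"]),r,s
def plan(arm,x,y,z,yaw):
    """shift/turn in tool units from the present pose; yaw = world angle of tool x (deg), tool pointing down"""
    p,r,s=pose(arm); d=r.inv().apply(np.array([x,y,z])-p)
    tgt=R.from_euler("z",yaw,degrees=True)*R.from_euler("x",180,degrees=True)
    w=(r.inv()*tgt).as_rotvec(); 
    print("shift",(d/.3).round(4),"turn",(w/2).round(4),"rows>=",np.ceil(max(np.linalg.norm(d)/.0625,np.degrees(np.linalg.norm(w))/10.7)))
E
python3 - <<'E'
from h import *
from plant import arm
d=pickle.load(open("c0.pkl","rb")); t=d["top"]; s=d["side"]
k=1/1.5625
T=lambda uv,z:(plane(t,np.array(uv)*k,z)[:,:2]*1000).round(0).tolist(); S=lambda uv,z:(plane(s,np.array(uv)*k,z)[:,:2]*1000).round(0).tolist()
print("cab bottom front",T([(205,184),(256,186),(328,180)],0)); print("cab side",S([(517,262),(530,290),(520,215)],0))
for n,a,b in (("cab top right-front corner",(322,115),(533,228)),("cab top left-front",(168,150),(549,155)),("toolbox top lf",(393,150),(527,300)),("vise top",(420,347),(343,290))):
    print(n,tri(t,np.array(a)*k,s,np.array(b)*k))
plan(arm,.3995,.329,.25,16+180)
plan(arm,.3995,.329,.25,16)
E
```

```text
cab bottom front [[722.0, 315.0], [718.0, 217.0], [731.0, 80.0]]
cab side [[706.0, 149.0], [749.0, 76.0], [686.0, 299.0]]
cab top right-front corner (array([0.74169673, 0.0614286 , 0.23706666]), np.float64(0.042050465364850076))
cab top left-front (array([0.72319244, 0.32802978, 0.18031368]), np.float64(0.002189919900396799))
toolbox top lf (array([ 0.74623968, -0.04359359,  0.12219665]), np.float64(0.0022919899104058288))
vise top (array([ 0.38772133, -0.0985677 ,  0.0995225 ]), np.float64(0.03812405912602306))
shift [ 1.5787 -2.9441 -0.0894] turn [1.0000e-04 1.3000e-03 1.5681e+00] rows>= 17.0
shift [ 1.5787 -2.9441 -0.0894] turn [-0.0008  0.0001 -0.0027] rows>= 17.0
```

```bash
cat >> h.py <<'E'
def chain(arm,wps):
    p,r,s=pose(arm)
    for x,y,z,yaw in wps:
        q=np.array([x,y,z]); d=r.inv().apply(q-p)
        tgt=R.from_euler("z",yaw,degrees=True)*R.from_euler("x",180,degrees=True); w=(r.inv()*tgt).as_rotvec()
        print((x,y,z,yaw),"row",np.r_[d/.3,w/2].round(4).tolist(),"rows %.1f"%max(np.linalg.norm(d)/.0625,np.degrees(np.linalg.norm(w))/10.7)); p,r=q,tgt
E
python3 - <<'E'
from h import *
from plant import arm
chain(arm,[(.36,-.47,.30,55),(.54,-.25,.30,100),(.62,0,.30,145),(.53,.22,.30,185),(.3995,.329,.26,196)])
E
```

```text
(0.36, -0.47, 0.3, 55) row [0.7317, -0.4159, -0.26, -0.0008, -0.0002, -0.343] rows 4.2
(0.54, -0.25, 0.3, 100) row [0.9449, 0.0709, 0.0, 0.0, 0.0, -0.3927] rows 4.5
(0.62, 0, 0.3, 145) row [0.7744, 0.4073, 0.0, 0.0, 0.0, -0.3927] rows 4.2
(0.53, 0.22, 0.3, 185) row [0.6664, 0.4286, 0.0, -0.0, 0.0, -0.3491] rows 3.8
(0.3995, 0.329, 0.26, 196) row [0.4017, 0.3999, 0.1333, 0.0, 0.0, -0.096] rows 2.8
```

step_arm(series=[[0.73, -0.416, -0.26, 0, 0, -0.343, 1], [0.73, -0.416, -0.26, 0, 0, -0.343, 1], [0.73, -0.416, -0.26, 0, 0, -0.343, 1], [0.73, -0.416, -0.26, 0, 0, -0.343, 1], [0.73, -0.416, -0.26, 0, 0, -0.343, 1]])

```text
time: 0.72
position: [0.3638, -0.4669, 0.302]
ee_rot: [0.001, 0.885, 0.465, 0.001]
wrist_force: [-0.7, -0.7, -0.7]
grip_width: 0.0878
finger_force: 0.0
```

step_arm(series=[[0.945, 0.071, 0, 0, 0, -0.393, 1], [0.945, 0.071, 0, 0, 0, -0.393, 1], [0.945, 0.071, 0, 0, 0, -0.393, 1], [0.945, 0.071, 0, 0, 0, -0.393, 1], [0.945, 0.071, 0, 0, 0, -0.393, 1]])

```text
time: 1.35
position: [0.541, -0.2479, 0.3001]
ee_rot: [-0.001, 0.641, 0.768, 0.0]
wrist_force: [0.0, -0.2, -0.2]
grip_width: 0.0879
finger_force: 0.0
```

step_arm(series=[[0.774, 0.407, 0, 0, 0, -0.393, 1], [0.774, 0.407, 0, 0, 0, -0.393, 1], [0.774, 0.407, 0, 0, 0, -0.393, 1], [0.774, 0.407, 0, 0, 0, -0.393, 1], [0.774, 0.407, 0, 0, 0, -0.393, 1]])

```text
time: 1.98
position: [0.6196, 0.0041, 0.3001]
ee_rot: [-0.001, 0.297, 0.955, 0.001]
wrist_force: [-0.0, 0.0, -0.0]
grip_width: 0.0879
finger_force: 0.0
```

step_arm(series=[[0.666, 0.429, 0, 0, 0, -0.349, 1], [0.666, 0.429, 0, 0, 0, -0.349, 1], [0.666, 0.429, 0, 0, 0, -0.349, 1], [0.666, 0.429, 0, 0, 0, -0.349, 1], [0.666, 0.429, 0, 0, 0, -0.349, 1]])

```text
time: 2.6
position: [0.5276, 0.2221, 0.3006]
ee_rot: [-0.0, -0.047, 0.999, 0.0]
wrist_force: [0.0, -0.6, -0.3]
grip_width: 0.0879
finger_force: 0.0
```

```bash
python3 - <<'E'
from h import *
from plant import arm
p,r,st=pose(arm); print(p)
v=np.zeros((400,800,3),np.uint8)
for i,n in enumerate(("top","side")):
    c=arm.camera(n); u0=proj(c,p)[0]; x0,y0=(u0-25).astype(int); a=crop(c,x0,y0,x0+50,y0+50,8)
    for q in (p,p+r.apply([0,.044,0]),p+r.apply([0,-.044,0]),p+r.apply([.01,.044,0]),p+r.apply([-.01,.044,0]),p+r.apply([.01,-.044,0]),p+r.apply([-.01,-.044,0])):
        u=(proj(c,q)[0]-[x0,y0]+.5)*8; cv2.circle(a,tuple(int(e) for e in u),3,(0,255,0),-1)
    v[:,400*i:400*i+400]=a
cv2.imwrite("pics/g.png",v)
E
```

```text
[0.52758659 0.22206937 0.30059388]
```

View pics/g.png

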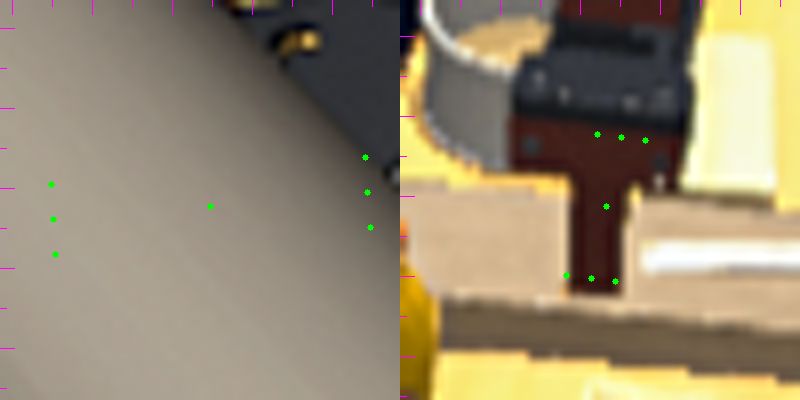

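The fingertips project within about 1 px of the predicted points in the side view, at about (591,285) in this crop. The top view is blocked by the forearm. Small correction adopted; I go for the bottle.

```bash
python3 - <<'E'
from h import *
from plant import arm
chain(arm,[(.398,.3275,.26,196),(.398,.3275,.129,196)])
E
```

```text
(0.398, 0.3275, 0.26, 196) row [0.4074, 0.4027, 0.1331, -0.0007, -0.0004, -0.0972] rows 2.8
(0.398, 0.3275, 0.129, 196) row [-0.0, -0.0, 0.4367, 0.0, 0.0, 0.0] rows 2.1
```

step_arm(series=[[0.407, 0.403, 0.133, 0, 0, -0.097, 1], [0.407, 0.403, 0.133, 0, 0, -0.097, 1], [0.407, 0.403, 0.133, 0, 0, -0.097, 1], [0.407, 0.403, 0.133, 0, 0, -0.097, 1], [0.407, 0.403, 0.133, 0, 0, -0.097, 1]])

```text
time: 3.32
position: [0.3992, 0.327, 0.2605]
ee_rot: [0.0, -0.138, 0.99, -0.001]
wrist_force: [-0.5, -0.4, 0.9]
grip_width: 0.088
finger_force: 0.0
```

step_arm(series=[[0, 0, 0.1, 0, 0, 0, 1], [0, 0, 0.2, 0, 0, 0, 1], [0, 0, 0.3, 0, 0, 0, 1], [0, 0, 0.4, 0, 0, 0, 1], [0, 0, 0.437, 0, 0, 0, 1]])

```text
time: 3.95
position: [0.3986, 0.3265, 0.1279]
ee_rot: [-0.001, -0.138, 0.99, -0.001]
wrist_force: [-0.6, -0.2, -0.9]
grip_width: 0.0878
finger_force: 0.0
```

```bash
python3 - <<'E'
from h import *
from plant import arm
p,r,st=pose(arm); print(p)
c=arm.camera("side"); t=arm.camera("top")
v=np.zeros((480,800,3),np.uint8); v[:,:400]=crop(c,240,70,290,130,8); v[:480,400:]=crop(t,85,200,135,260,8)
cv2.imwrite("pics/gb.png",v)
E
```

```text
[0.39861651 0.32653341 0.12792639]
```

View pics/gb.png

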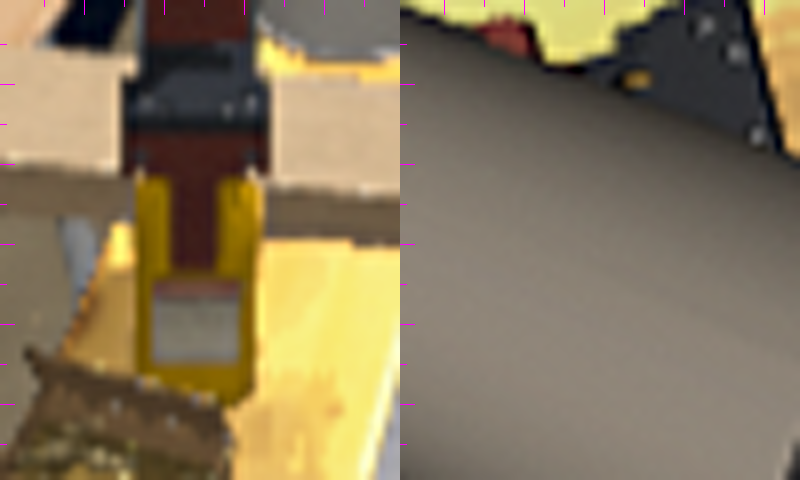

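The finger at column 194 sits centred on the bottle at column 197. I close the gripper and lift.

step_arm(series=[[0, 0, 0, 0, 0, 0, 0.6], [0, 0, 0, 0, 0, 0, 0.4], [0, 0, 0, 0, 0, 0, 0.3], [0, 0, 0, 0, 0, 0, 0.2], [0, 0, 0, 0, 0, 0, 0.2]])

```text
time: 4.68
position: [0.3972, 0.3291, 0.1298]
ee_rot: [0.0, -0.141, 0.99, 0.0]
wrist_force: [-0.5, 0.2, -0.4]
grip_width: 0.0414
finger_force: 0.3
```

step_arm(series=[[0, 0, 0, 0, 0, 0, 0.2], [0, 0, 0, 0, 0, 0, 0.2], [0, 0, -0.02, 0, 0, 0, 0.2], [0, 0, -0.05, 0, 0, 0, 0.2], [0, 0, -0.1, 0, 0, 0, 0.2]])

```text
time: 5.3
position: [0.3969, 0.3286, 0.1601]
ee_rot: [-0.0, -0.141, 0.99, -0.0]
wrist_force: [1.2, 0.8, -3.3]
grip_width: 0.038
finger_force: 29.8
```

```bash
python3 - <<'E'
from h import *
from plant import arm
print(arm.read_state()["grip_width"])
p=pose(arm)[0]; h=.26
chain(arm,[(p[0],p[1],h,196),(.47,.25,h,165),(.5721,.1079,h,120),(.5721,.1079,h,86.5),(.5721,.1079,.15,86.5)])
E
```

```text
0.037996395270327554
(np.float64(0.39691098906518674), np.float64(0.3286409578213491), 0.26, 196) row [0.0003, -0.0001, -0.3329, -0.0002, -0.0005, 0.0015] rows 1.6
(0.47, 0.25, 0.26, 165) row [-0.1619, -0.3191, -0.0, 0.0, -0.0, 0.2705] rows 2.9
(0.5721, 0.1079, 0.26, 120) row [-0.4513, -0.3694, -0.0, 0.0, -0.0, 0.3927] rows 4.2
(0.5721, 0.1079, 0.26, 86.5) row [0.0, 0.0, 0.0, -0.0, -0.0, 0.2923] rows 3.1
(0.5721, 0.1079, 0.15, 86.5) row [0.0, -0.0, 0.3667, 0.0, 0.0, 0.0] rows 1.8
```

step_arm(series=[[0, 0, -0.08, 0, 0, 0, 0.2], [0, 0, -0.16, 0, 0, 0, 0.2], [0, 0, -0.24, 0, 0, 0, 0.2], [0, 0, -0.3, 0, 0, 0, 0.2], [0, 0, -0.333, 0, 0, 0, 0.2]])

```text
time: 5.92
position: [0.3973, 0.3292, 0.2608]
ee_rot: [0.001, -0.141, 0.99, 0.0]
wrist_force: [0.7, 0.5, -3.8]
grip_width: 0.0382
finger_force: 29.8
```

step_arm(series=[[-0.03, -0.06, 0, 0, 0, 0.05, 0.2], [-0.065, -0.128, 0, 0, 0, 0.11, 0.2], [-0.1, -0.2, 0, 0, 0, 0.17, 0.2], [-0.136, -0.268, 0, 0, 0, 0.23, 0.2], [-0.162, -0.319, 0, 0, 0, 0.27, 0.2]])

```text
time: 6.55
position: [0.4709, 0.2495, 0.2592]
ee_rot: [-0.0, 0.13, 0.991, -0.0]
wrist_force: [0.0, 0.5, -3.7]
grip_width: 0.0379
finger_force: 29.8
```

step_arm(series=[[-0.09, -0.074, 0, 0, 0, 0.08, 0.2], [-0.18, -0.148, 0, 0, 0, 0.16, 0.2], [-0.27, -0.221, 0, 0, 0, 0.24, 0.2], [-0.37, -0.303, 0, 0, 0, 0.32, 0.2], [-0.451, -0.369, 0, 0, 0, 0.393, 0.2]])

```text
time: 7.18
position: [0.5735, 0.1073, 0.259]
ee_rot: [-0.0, 0.501, 0.865, -0.001]
wrist_force: [1.1, 0.1, -4.2]
grip_width: 0.0381
finger_force: 29.8
```

step_arm(series=[[0, 0, 0, 0, 0, 0.06, 0.2], [0, 0, 0, 0, 0, 0.12, 0.2], [0, 0, 0, 0, 0, 0.18, 0.2], [0, 0, 0, 0, 0, 0.24, 0.2], [0, 0, 0, 0, 0, 0.292, 0.2]])

```text
time: 7.8
position: [0.5726, 0.109, 0.259]
ee_rot: [-0.0, 0.728, 0.685, -0.001]
wrist_force: [1.0, 0.1, -3.9]
grip_width: 0.0378
finger_force: 29.9
```

step_arm(series=[[0, 0, 0.06, 0, 0, 0, 0.2], [0, 0, 0.13, 0, 0, 0, 0.2], [0, 0, 0.2, 0, 0, 0, 0.2], [0, 0, 0.27, 0, 0, 0, 0.2], [0, 0, 0.3, 0, 0, 0, 0.2]])

```text
time: 8.43
position: [0.5716, 0.1086, 0.167]
ee_rot: [-0.001, 0.726, 0.687, -0.002]
wrist_force: [0.6, -0.2, -3.0]
grip_width: 0.0379
finger_force: 29.9
```

```bash
python3 - <<'E'
from h import *
from plant import arm
chain(arm,[(.5721,.1079,.143,86.5)])
c=arm.camera("side"); t=arm.camera("top")
v=np.zeros((560,800,3),np.uint8); v[:,:400]=crop(c,275,80,325,150,8); v[:480,400:]=crop(t,170,130,220,190,8)
cv2.imwrite("pics/pb.png",v)
E
```

```text
(0.5721, 0.1079, 0.143, 86.5) row [-0.0023, 0.002, 0.0799, -0.0019, 0.0004, 0.0031] rows 0.4
```

View pics/pb.png

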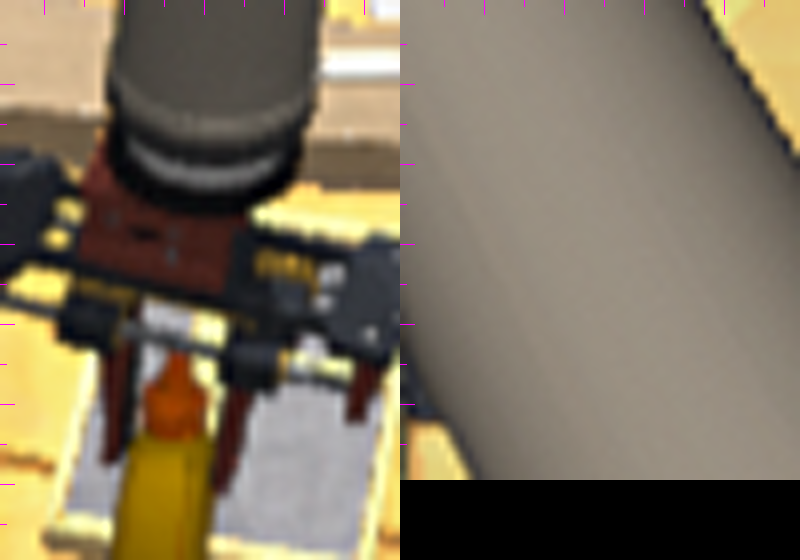

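The view shows the bottle gripped upright between the fingers over the narrow tray, at about (160,480) in the crop. I check the column alignment numerically in the side camera.

```bash
python3 - <<'E'
from h import *
from plant import arm
c=arm.camera("side"); p=pose(arm)[0]; zb=p[2]-.129+.0005
h=cv2.cvtColor(c["frame"],cv2.COLOR_RGB2HSV).astype(int); m=(h[...,1]>190)&(h[...,0]>15)&(h[...,0]<32); m[:135]=0;m[200:]=0;m[:,:270]=0;m[:,325:]=0
b=max(blobs(m,20),key=lambda q:q[0][4]);print(b[0],zb)
for z in (zb+.03,zb+.06,zb+.09):
    u=proj(c,[.5741,.1066,z])[0]; v=proj(c,[.5721,.1079,z])[0]; xs=np.nonzero(b[2][int(round(u[1]))])[0]; print("pocket col",u.round(1),"robotframe",v.round(1),"body",xs.min(),xs.max(),(xs.min()+xs.max())/2)
# predicted base rectangle corners in side frame vs lowest body pixels
g=np.radians(-3.5); ex=np.array([np.cos(g),np.sin(g),0]); ey=np.array([-np.sin(g),np.cos(g),0])
for P in ([.5741,.1066,zb],[*p[:2],zb]):
    K=[np.array(P)+a*.019*ex+bb*.031*ey for a in(-1,1) for bb in (-1,1)]; print(proj(c,K).round(1).tolist())
for x in range(b[0][0],b[0][0]+b[0][2]): print((x,int(np.nonzero(b[2][:,x])[0].max())),end=" ")
E
```

```text
[288 135  14  34 364] 0.040488191338332286
pocket col [294.4 156.2] robotframe [294.  155.8] body 289 299 294.0
pocket col [295.  150.6] robotframe [294.5 150.2] body 289 300 294.5
pocket col [295.6 144.8] robotframe [295.1 144.4] body 290 300 295.0
[[286.3, 166.6], [291.4, 154.1], [296.5, 169.4], [301.4, 156.7]]
[[286.1, 166.0], [291.2, 153.5], [296.3, 168.8], [301.2, 156.2]]
(288, 165) (289, 166) (290, 167) (291, 167) (292, 168) (293, 168) (294, 168) (295, 167) (296, 167) (297, 166) (298, 163) (299, 160) (300, 155) (301, 141)
```

step_arm(series=[[0, 0, 0.02, 0, 0, 0.003, 0.2], [0, 0, 0.04, 0, 0, 0.003, 0.2], [0, 0, 0.06, 0, 0, 0.003, 0.2], [0, 0, 0.075, 0, 0, 0.003, 0.2], [0, 0, 0.083, 0, 0, 0.003, 0.2]])

```text
time: 9.2
position: [0.573, 0.109, 0.1443]
ee_rot: [-0.0, 0.729, 0.684, -0.0]
wrist_force: [0.3, 0.1, -3.0]
grip_width: 0.0383
finger_force: 29.9
```

step_arm(series=[[0, 0, 0.003, 0, 0, 0, 0.2], [0, 0, 0.006, 0, 0, 0, 0.2], [0, 0, 0.009, 0, 0, 0, 0.2], [0, 0, 0.009, 0, 0, 0, 0.2]])

```text
time: 9.7
position: [0.5731, 0.1091, 0.142]
ee_rot: [0.0, 0.729, 0.684, 0.0]
wrist_force: [0.2, -0.2, -4.0]
grip_width: 0.0381
finger_force: 29.9
```

step_arm(series=[[0, 0, 0.003, 0, 0, 0, 0.2], [0, 0, 0.006, 0, 0, 0, 0.2], [0, 0, 0.006, 0, 0, 0, 0.2]])

```text
time: 10.07
position: [0.573, 0.109, 0.1401]
ee_rot: [-0.0, 0.729, 0.684, -0.0]
wrist_force: [-1.3, -0.4, -4.4]
grip_width: 0.0376
finger_force: 29.9
```

step_arm(series=[[0, 0, 0.003, 0, 0, 0, 0.2], [0, 0, 0.003, 0, 0, 0, 0.2]])

```text
time: 10.32
position: [0.5733, 0.1091, 0.1397]
ee_rot: [0.0, 0.729, 0.684, 0.0]
wrist_force: [-0.6, -0.4, 2.1]
grip_width: 0.0377
finger_force: 29.9
```

step_arm(series=[[0, 0, 0.003, 0, 0, 0, 0.2], [0, 0, 0.003, 0, 0, 0, 0.2]])

```text
time: 10.58
position: [0.5739, 0.1091, 0.1395]
ee_rot: [0.001, 0.729, 0.684, 0.001]
wrist_force: [-1.4, -2.0, 6.3]
grip_width: 0.038
finger_force: 30.0
```

Contact at the felt height, so the bottle is down. I release, rise, and go for the sanding block.

step_arm(series=[[0, 0, 0, 0, 0, 0, 0.5], [0, 0, 0, 0, 0, 0, 0.8], [0, 0, 0, 0, 0, 0, 1], [0, 0, 0, 0, 0, 0, 1]])

```text
time: 11.08
position: [0.573, 0.1091, 0.1382]
ee_rot: [-0.0, 0.729, 0.684, -0.0]
wrist_force: [-0.4, 1.2, 0.0]
grip_width: 0.0706
finger_force: 0.0
```

step_arm(series=[[0, 0, -0.1, 0, 0, 0, 1], [0, 0, -0.2, 0, 0, 0, 1], [0, 0, -0.3, 0, 0, 0, 1], [0, 0, -0.4, 0, 0, 0, 1], [0, 0, -0.43, 0, 0, 0, 1]])

```text
time: 11.7
position: [0.5739, 0.1095, 0.2691]
ee_rot: [0.001, 0.729, 0.684, 0.001]
wrist_force: [-0.9, 1.0, -0.2]
grip_width: 0.0878
finger_force: 0.0
```

```bash
python3 - <<'E'
from h import *
from plant import arm
chain(arm,[(.54,-.15,.25,45),(.4195,-.287,.15,0),(.4195,-.287,.007,0)])
E
```

```text
(0.54, -0.15, 0.25, 45) row [-0.8703, -0.0586, 0.0629, 0.0013, -0.0009, 0.3612] rows 4.2
(0.4195, -0.287, 0.15, 0) row [-0.6069, 0.0389, 0.3333, 0.0, -0.0, 0.3927] rows 4.2
(0.4195, -0.287, 0.007, 0) row [0.0, -0.0, 0.4767, 0.0, 0.0, 0.0] rows 2.3
```

step_arm(series=[[-0.87, -0.059, 0.063, 0, 0, 0.361, 1], [-0.87, -0.059, 0.063, 0, 0, 0.361, 1], [-0.87, -0.059, 0.063, 0, 0, 0.361, 1], [-0.87, -0.059, 0.063, 0, 0, 0.361, 1], [-0.87, -0.059, 0.063, 0, 0, 0.361, 1]])

```text
time: 12.32
position: [0.5369, -0.1557, 0.2468]
ee_rot: [0.0, 0.925, 0.379, -0.002]
wrist_force: [0.7, 0.4, -0.1]
grip_width: 0.0879
finger_force: 0.0
```

step_arm(series=[[-0.607, 0.039, 0.333, 0, 0, 0.393, 1], [-0.607, 0.039, 0.333, 0, 0, 0.393, 1], [-0.607, 0.039, 0.333, 0, 0, 0.393, 1], [-0.607, 0.039, 0.333, 0, 0, 0.393, 1], [-0.607, 0.039, 0.333, 0, 0, 0.393, 1]])

```text
time: 12.95
position: [0.4172, -0.2871, 0.1473]
ee_rot: [-0.001, 1.0, -0.001, -0.001]
wrist_force: [0.4, 1.4, -0.3]
grip_width: 0.0875
finger_force: 0.0
```

```bash
python3 - <<'E'
from h import *
from plant import arm
chain(arm,[(.4195,-.287,.007,0)])
E
```

```text
(0.4195, -0.287, 0.007, 0) row [0.0089, 0.0001, 0.4675, -0.0006, 0.0013, -0.0006] rows 2.2
```

step_arm(series=[[0.008, 0, 0.12, 0, 0, 0, 1], [0.008, 0, 0.24, 0, 0, 0, 1], [0.008, 0, 0.36, 0, 0, 0, 1], [0.008, 0, 0.44, 0, 0, 0, 1], [0.008, 0, 0.466, 0, 0, 0, 1]])

```text
time: 13.58
position: [0.4221, -0.2852, 0.0078]
ee_rot: [-0.001, 1.0, 0.003, -0.0]
wrist_force: [0.1, 0.9, 0.8]
grip_width: 0.0877
finger_force: 0.0
```

step_arm(series=[[0, 0, 0, 0, 0, 0, 0.8], [0, 0, 0, 0, 0, 0, 0.65], [0, 0, 0, 0, 0, 0, 0.5], [0, 0, 0, 0, 0, 0, 0.5], [0, 0, 0, 0, 0, 0, 0.5]])

```text
time: 14.2
position: [0.4216, -0.2877, 0.0097]
ee_rot: [0.0, 1.0, -0.0, 0.001]
wrist_force: [-0.8, 1.2, 6.8]
grip_width: 0.0596
finger_force: 30.0
```

```bash
python3 - <<'E'
from h import *
from plant import arm
p,_,s=pose(arm); print(s["grip_width"],s["finger_force"],p)
chain(arm,[(p[0],p[1],.20,0),(.54,-.13,.20,45),(.5655,-.0005,.12,86.5),(.5655,-.0005,.035,86.5)])
E
```

```text
0.059581746480213325 30.001575350761414 [ 0.42163459 -0.28765148  0.00965657]
(np.float64(0.42163458527047537), np.float64(-0.2876514761421704), 0.2, 0) row [0.0009, 0.0004, -0.6345, 0.0003, -0.0007, -0.0] rows 3.0
(0.54, -0.13, 0.2, 45) row [0.3946, -0.5255, -0.0, 0.0, 0.0, -0.3927] rows 4.2
(0.5655, -0.0005, 0.12, 86.5) row [0.3653, -0.2451, 0.2667, 0.0, 0.0, -0.3622] rows 3.9
(0.5655, -0.0005, 0.035, 86.5) row [0.0, -0.0, 0.2833, 0.0, 0.0, 0.0] rows 1.4
```

step_arm(series=[[0, 0, -0.05, 0, 0, 0, 0.5], [0, 0, -0.2, 0, 0, 0, 0.5], [0, 0, -0.38, 0, 0, 0, 0.5], [0, 0, -0.54, 0, 0, 0, 0.5], [0, 0, -0.634, 0, 0, 0, 0.5]])

```text
time: 14.82
position: [0.4215, -0.2878, 0.2026]
ee_rot: [0.001, 1.0, -0.0, 0.002]
wrist_force: [0.1, -0.5, -0.9]
grip_width: 0.06
finger_force: 30.0
```

step_arm(series=[[0.079, -0.105, 0, 0, 0, -0.08, 0.5], [0.158, -0.21, 0, 0, 0, -0.16, 0.5], [0.237, -0.315, 0, 0, 0, -0.24, 0.5], [0.32, -0.425, 0, 0, 0, -0.32, 0.5], [0.395, -0.526, 0, 0, 0, -0.393, 0.5]])

```text
time: 15.45
position: [0.5399, -0.1285, 0.1999]
ee_rot: [0.0, 0.923, 0.385, 0.0]
wrist_force: [0.2, -0.3, 0.3]
grip_width: 0.0598
finger_force: 30.0
```

step_arm(series=[[0.073, -0.05, 0.055, 0, 0, -0.075, 0.5], [0.146, -0.1, 0.11, 0, 0, -0.15, 0.5], [0.22, -0.15, 0.165, 0, 0, -0.225, 0.5], [0.3, -0.2, 0.22, 0, 0, -0.3, 0.5], [0.366, -0.246, 0.267, 0, 0, -0.362, 0.5]])

```text
time: 16.08
position: [0.5648, 0.001, 0.1191]
ee_rot: [0.0, 0.727, 0.687, -0.0]
wrist_force: [-0.7, -0.6, -0.1]
grip_width: 0.0602
finger_force: 30.0
```

step_arm(series=[[0, 0, 0.07, 0, 0, 0, 0.5], [0, 0, 0.14, 0, 0, 0, 0.5], [0, 0, 0.21, 0, 0, 0, 0.5], [0, 0, 0.26, 0, 0, 0, 0.5], [0, 0, 0.26, 0, 0, 0, 0.5]])

```text
time: 16.7
position: [0.5642, -0.0, 0.0403]
ee_rot: [-0.0, 0.728, 0.685, -0.001]
wrist_force: [0.1, 0.6, -0.6]
grip_width: 0.0596
finger_force: 30.0
```

```bash
python3 - <<'E'
from h import *
from plant import arm
p,_,s=pose(arm); print(p,s["grip_width"])
chain(arm,[(.5655,.0007,.017,86.5)])
c=arm.camera("side")
h=cv2.cvtColor(c["frame"],cv2.COLOR_RGB2HSV).astype(int); m=(h[...,0]<20)&(h[...,0]>8)&(h[...,1]>132)&(h[...,2]>60);m[:150]=0;m[230:]=0;m[:,:255]=0;m[:,330:]=0
for b in blobs(m,20):
    ys,xs=np.nonzero(b[2]); print(b[0])
v=np.zeros((600,800,3),np.uint8); v[:,:]=crop(c,255,140,335,200,10)
# predicted block underside + top corners at actual TCP
g=np.radians(-3.5); ex=np.array([np.cos(g),np.sin(g),0]); ey=np.array([-np.sin(g),np.cos(g),0])
for a in(-1,1):
  for bb in (-1,1):
    for cen,z,hx,hy,col in (((.568,-.0033),.018,.037,.061,(255,0,0)),((p[0],p[1]-.002),p[2]-.0085+.003,.03,.055,(0,255,0))):
        u=(proj(c,np.r_[cen,z]+a*hx*ex+bb*hy*ey)[0]-[255,140]+.5)*10; cv2.circle(v,tuple(int(e) for e in u),4,col,-1)
cv2.imwrite("pics/ps.png",v)
E
```

```text
[ 5.64192676e-01 -4.48458322e-05  4.03415950e-02] 0.05960546945436175
(0.5655, 0.0007, 0.017, 86.5) row [0.0028, 0.0043, 0.0778, -0.0008, 0.0003, -0.0] rows 0.4
[281 168  13   7  40]
[255 173  19  30 274]
[271 174  22  28 424]
[297 188   9  18  75]
```

View pics/ps.png

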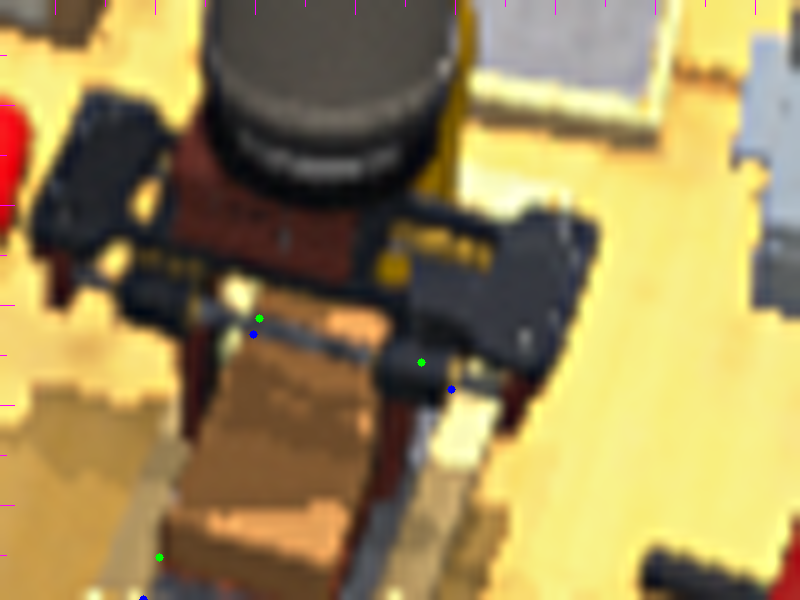

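The block is over its pocket and its front-left bottom corner is within 1 px of the prediction, at about (160,550). I lower it gently.

step_arm(series=[[0.003, 0.004, 0.02, 0, 0, 0, 0.5], [0.003, 0.004, 0.04, 0, 0, 0, 0.5], [0.003, 0.004, 0.055, 0, 0, 0, 0.5], [0.003, 0.004, 0.062, 0, 0, 0, 0.5], [0.003, 0.004, 0.062, 0, 0, 0, 0.5]])

```text
time: 17.38
position: [0.566, 0.0011, 0.0221]
ee_rot: [-0.0, 0.728, 0.685, -0.0]
wrist_force: [0.4, 0.9, -1.4]
grip_width: 0.0598
finger_force: 30.0
```

step_arm(series=[[0, 0, 0.003, 0, 0, 0, 0.5], [0, 0, 0.003, 0, 0, 0, 0.5]])

```text
time: 17.62
position: [0.5662, 0.001, 0.0215]
ee_rot: [0.0, 0.728, 0.685, 0.0]
wrist_force: [-0.4, 0.6, -0.4]
grip_width: 0.0596
finger_force: 30.0
```

step_arm(series=[[0, 0, 0.003, 0, 0, 0, 0.5], [0, 0, 0.003, 0, 0, 0, 0.5]])

```text
time: 17.88
position: [0.5661, 0.001, 0.0204]
ee_rot: [-0.0, 0.728, 0.685, -0.0]
wrist_force: [-0.8, 0.8, -0.4]
grip_width: 0.0596
finger_force: 30.0
```

step_arm(series=[[0, 0, 0.003, 0, 0, 0, 0.5], [0, 0, 0.003, 0, 0, 0, 0.5]])

```text
time: 18.12
position: [0.5663, 0.001, 0.0197]
ee_rot: [0.0, 0.728, 0.685, 0.0]
wrist_force: [-1.4, -0.1, 2.1]
grip_width: 0.0601
finger_force: 30.0
```

step_arm(series=[[0, 0, 0, 0, 0, 0, 0.75], [0, 0, 0, 0, 0, 0, 0.9], [0, 0, 0, 0, 0, 0, 1], [0, 0, -0.03, 0, 0, 0, 1], [0, 0, -0.15, 0, 0, 0, 1]])

```text
time: 18.75
position: [0.5647, 0.001, 0.0639]
ee_rot: [-0.001, 0.728, 0.685, -0.001]
wrist_force: [0.8, -0.4, 1.1]
grip_width: 0.0877
finger_force: 0.0
```

step_arm(series=[[0, 0, -0.15, 0, 0, 0, 1], [0, 0, -0.3, 0, 0, 0, 1], [0, 0, -0.45, 0, 0, 0, 1], [0, 0, -0.6, 0, 0, 0, 1], [0, 0, -0.62, 0, 0, 0, 1]])

```text
time: 19.38
position: [0.5679, 0.0015, 0.2547]
ee_rot: [0.002, 0.728, 0.685, 0.002]
wrist_force: [-0.8, -0.3, 0.0]
grip_width: 0.0877
finger_force: 0.0
```

```bash
python3 - <<'E'
from h import *
from plant import arm
print(pose(arm)[0])
chain(arm,[(.44,.05,.20,94.7),(.4203,.0861,.08,94.7),(.4203,.0861,.0105,94.7)])
E
```

```text
[0.56794275 0.00152468 0.25470002]
(0.44, 0.05, 0.2, 94.7) row [0.1352, -0.4368, 0.1795, 0.0034, 0.0, -0.0715] rows 2.4
(0.4203, 0.0861, 0.08, 94.7) row [0.1253, -0.0556, 0.4, 0.0, 0.0, 0.0] rows 2.0
(0.4203, 0.0861, 0.0105, 94.7) row [-0.0, -0.0, 0.2317, 0.0, 0.0, 0.0] rows 1.1
```

step_arm(series=[[0.135, -0.437, 0.18, 0.002, 0, -0.071, 1], [0.135, -0.437, 0.18, 0.002, 0, -0.071, 1], [0.135, -0.437, 0.18, 0.002, 0, -0.071, 1], [0.135, -0.437, 0.18, 0.002, 0, -0.071, 1]])

```text
time: 19.88
position: [0.4359, 0.0495, 0.1958]
ee_rot: [-0.002, 0.677, 0.736, -0.003]
wrist_force: [-0.1, -0.0, 0.3]
grip_width: 0.088
finger_force: 0.0
```

step_arm(series=[[0.125, -0.056, 0.1, 0, 0, 0, 1], [0.125, -0.056, 0.2, 0, 0, 0, 1], [0.125, -0.056, 0.3, 0, 0, 0, 1], [0.125, -0.056, 0.39, 0, 0, 0, 1], [0.125, -0.056, 0.39, 0, 0, 0, 1]])

```text
time: 20.5
position: [0.4175, 0.0851, 0.0784]
ee_rot: [-0.003, 0.678, 0.735, -0.002]
wrist_force: [-0.4, 0.6, -0.2]
grip_width: 0.0882
finger_force: 0.0
```

```bash
python3 - <<'E'
from h import *
from plant import arm
print(pose(arm)[0],pose(arm)[2]["joint_positions"].round(2))
chain(arm,[(.4203,.0861,.0105,94.7)])
E
```

```text
[0.41751303 0.08511685 0.07839618] [ 0.14  0.35 -0.56  2.22  0.3   0.65 -0.55]
(0.4203, 0.0861, 0.0105, 94.7) row [0.0024, 0.0111, 0.2262, -0.0036, -0.0002, -0.0008] rows 1.1
```

step_arm(series=[[0.002, 0.01, 0.06, -0.003, 0, 0, 1], [0.002, 0.01, 0.12, -0.003, 0, 0, 1], [0.002, 0.01, 0.18, -0.003, 0, 0, 1], [0.002, 0.01, 0.22, -0.003, 0, 0, 1], [0.002, 0.01, 0.226, -0.003, 0, 0, 1]])

```text
time: 21.12
position: [0.4208, 0.0863, 0.0119]
ee_rot: [0.001, 0.678, 0.735, 0.001]
wrist_force: [-0.8, 0.4, 0.6]
grip_width: 0.0878
finger_force: 0.0
```

step_arm(series=[[0, 0, 0, 0, 0, 0, 0.7], [0, 0, 0, 0, 0, 0, 0.5], [0, 0, 0, 0, 0, 0, 0.35], [0, 0, 0, 0, 0, 0, 0.2], [0, 0, 0, 0, 0, 0, 0.1]])

```text
time: 21.75
position: [0.4202, 0.0863, 0.0119]
ee_rot: [0.001, 0.678, 0.735, 0.001]
wrist_force: [-0.3, 0.1, -0.7]
grip_width: 0.0412
finger_force: 0.0
```

step_arm(series=[[0, 0, 0, 0, 0, 0, 0.1], [0, 0, 0, 0, 0, 0, 0.1]])

```text
time: 22.0
position: [0.4202, 0.0863, 0.0118]
ee_rot: [0.001, 0.678, 0.735, 0.001]
wrist_force: [0.5, -0.4, -0.1]
grip_width: 0.0282
finger_force: 30.0
```

```bash
python3 - <<'E'
from h import *
from plant import arm
p,_,s=pose(arm); print(s["grip_width"],s["finger_force"],p)
g=np.radians(3.5); t=np.array([.5195,.309])+.045*np.array([-np.sin(g),np.cos(g)]); print(t)
chain(arm,[(p[0],p[1],.13,94.7),(.46,.22,.14,94.7),(*t,.10,93.5),(*t,.04,93.5)])
E
```

```text
0.028171913912998753 29.991610050201416 [0.42024105 0.08629983 0.01182057]
[0.51675282 0.35391607]
(np.float64(0.42024105296098346), np.float64(0.08629983085953774), 0.13, 94.7) row [0.0001, 0.0008, -0.3939, 0.001, -0.0001, -0.0005] rows 1.9
(0.46, 0.22, 0.14, 94.7) row [0.4333, 0.1686, -0.0333, 0.0, 0.0, 0.0] rows 2.2
(np.float64(0.5167528157209315), np.float64(0.353916065928984), 0.1, 93.5) row [0.4294, 0.2251, 0.1333, 0.0, -0.0, 0.0105] rows 2.4
(np.float64(0.5167528157209315), np.float64(0.353916065928984), 0.04, 93.5) row [0.0, -0.0, 0.2, 0.0, 0.0, 0.0] rows 1.0
```

step_arm(series=[[0, 0, -0.05, 0, 0, 0, 0.1], [0, 0, -0.15, 0, 0, 0, 0.1], [0, 0, -0.25, 0, 0, 0, 0.1], [0, 0, -0.35, 0, 0, 0, 0.1], [0, 0, -0.394, 0, 0, 0, 0.1]])

```text
time: 22.62
position: [0.4206, 0.0865, 0.1321]
ee_rot: [0.002, 0.678, 0.735, 0.002]
wrist_force: [0.3, 1.2, -1.3]
grip_width: 0.0285
finger_force: 30.0
```

step_arm(series=[[0.09, 0.035, -0.007, 0, 0, 0, 0.1], [0.18, 0.07, -0.014, 0, 0, 0, 0.1], [0.27, 0.105, -0.02, 0, 0, 0, 0.1], [0.36, 0.14, -0.027, 0, 0, 0, 0.1], [0.433, 0.169, -0.033, 0, 0, 0, 0.1]])

```text
time: 23.25
position: [0.4597, 0.2208, 0.1399]
ee_rot: [0.0, 0.678, 0.735, 0.0]
wrist_force: [0.4, 0.1, -1.4]
grip_width: 0.0283
finger_force: 30.0
```

step_arm(series=[[0.09, 0.045, 0.02, 0, 0, 0.002, 0.1], [0.18, 0.095, 0.05, 0, 0, 0.004, 0.1], [0.27, 0.14, 0.08, 0, 0, 0.006, 0.1], [0.36, 0.19, 0.11, 0, 0, 0.008, 0.1], [0.429, 0.225, 0.133, 0, 0, 0.01, 0.1]])

```text
time: 23.88
position: [0.5167, 0.3544, 0.0994]
ee_rot: [0.0, 0.685, 0.728, 0.0]
wrist_force: [-0.1, -0.1, -0.7]
grip_width: 0.0286
finger_force: 30.0
```

step_arm(series=[[0, 0, 0.06, 0, 0, 0, 0.1], [0, 0, 0.12, 0, 0, 0, 0.1], [0, 0, 0.17, 0, 0, 0, 0.1], [0, 0, 0.18, 0, 0, 0, 0.1], [0, 0, 0.18, 0, 0, 0, 0.1]])

```text
time: 24.5
position: [0.5171, 0.3533, 0.0463]
ee_rot: [0.001, 0.685, 0.728, 0.001]
wrist_force: [-0.2, -0.4, -0.5]
grip_width: 0.0284
finger_force: 30.0
```

```bash
python3 - <<'E'
from h import *
from plant import arm
p,_,s=pose(arm); print(p,s["grip_width"])
chain(arm,[(.5168,.3539,.0225,93.5)])
c=arm.camera("side"); x0,y0=265,90
v=crop(c,x0,y0,x0+80,y0+70,8)
cv2.imwrite("pics/pd.png",v)
E
```

```text
[0.51708681 0.35333788 0.04634124] 0.028427017784801358
(0.5168, 0.3539, 0.0225, 93.5) row [0.0019, -0.001, 0.0795, 0.001, -0.0001, -0.0002] rows 0.4
```

View pics/pd.png

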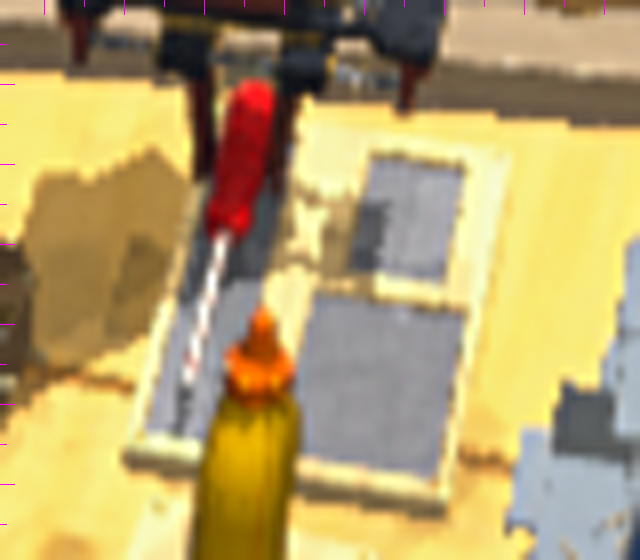

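The screwdriver sits straight over its pocket: handle at (240,160), tip at (185,380), pocket column centred. The cabinet drawers at column 510 and beyond could be close to the gripper body later, so I check their position.

step_arm(series=[[0.002, -0.001, 0.025, 0, 0, 0, 0.1], [0.002, -0.001, 0.05, 0, 0, 0, 0.1], [0.002, -0.001, 0.07, 0, 0, 0, 0.1], [0.002, -0.001, 0.074, 0, 0, 0, 0.1], [0.002, -0.001, 0.074, 0, 0, 0, 0.1]])

```text
time: 25.18
position: [0.5167, 0.3543, 0.024]
ee_rot: [0.001, 0.685, 0.728, 0.001]
wrist_force: [0.2, 0.4, -1.1]
grip_width: 0.0285
finger_force: 30.0
```

step_arm(series=[[0, 0, 0.003, 0, 0, 0, 0.1], [0, 0, 0.003, 0, 0, 0, 0.1]])

```text
time: 25.42
position: [0.5168, 0.3543, 0.0234]
ee_rot: [0.001, 0.685, 0.728, 0.001]
wrist_force: [0.8, 0.1, -1.0]
grip_width: 0.0284
finger_force: 30.0
```

step_arm(series=[[0, 0, 0.003, 0, 0, 0, 0.1], [0, 0, 0.003, 0, 0, 0, 0.1]])

```text
time: 25.68
position: [0.5167, 0.3542, 0.0223]
ee_rot: [0.001, 0.685, 0.728, 0.001]
wrist_force: [0.1, 0.6, -0.2]
grip_width: 0.0285
finger_force: 30.0
```

```bash
python3 - <<'E'
from h import *
d=pickle.load(open("c0.pkl","rb")); t=d["top"]; s=d["side"]
# lowest-row drawer edge in top view, per column, then which z/where; side view left-most cabinet column per row
h=cv2.cvtColor(t["frame"],cv2.COLOR_RGB2HSV).astype(int)
blue=(h[...,0]>90)&(h[...,0]<130)&(h[...,1]>25)
print("top lower edge",[(x,int(np.nonzero(blue[60:135,x])[0].max()+60)) for x in range(112,212,6)])
h=cv2.cvtColor(s["frame"],cv2.COLOR_RGB2HSV).astype(int)
blue=(h[...,0]>90)&(h[...,0]<130)&(h[...,1]>25)
E=[(int(np.nonzero(blue[r,325:400])[0].min()+325),r) for r in range(100,190,5) if blue[r,325:400].any()]
print("side left edge",E)
for z in (0,.05,.1,.15): print(z,"top",(plane(t,[(118,117),(158,118),(200,117)],z)[:,:2]*1000).round(0).tolist())
for z in (0,.05,.1,.15): print(z,"side",(plane(s,[(331,140),(331,160),(335,175)],z)[:,:2]*1000).round(0).tolist())
E
```

```text
top lower edge [(112, 98), (118, 105), (124, 112), (130, 117), (136, 116), (142, 116), (148, 116), (154, 115), (160, 115), (166, 116), (172, 119), (178, 119), (184, 119), (190, 118), (196, 118), (202, 117), (208, 112)]
side left edge [(352, 100), (351, 105), (347, 110), (346, 115), (347, 120), (344, 125), (343, 130), (341, 135), (336, 140), (331, 145), (330, 150), (331, 155), (332, 160), (331, 165), (333, 170), (339, 175), (338, 180), (338, 185)]
0 top [[724.0, 354.0], [722.0, 235.0], [725.0, 109.0]]
0.05 top [[709.0, 339.0], [706.0, 224.0], [710.0, 104.0]]
0.1 top [[693.0, 324.0], [691.0, 214.0], [695.0, 99.0]]
0.15 top [[678.0, 309.0], [676.0, 204.0], [679.0, 93.0]]
0 side [[682.0, 284.0], [700.0, 185.0], [727.0, 120.0]]
0.05 side [[684.0, 237.0], [701.0, 142.0], [727.0, 79.0]]
0.1 side [[685.0, 190.0], [702.0, 99.0], [726.0, 39.0]]
0.15 side [[687.0, 143.0], [703.0, 56.0], [726.0, -1.0]]
```

step_arm(series=[[0, 0, 0.003, 0, 0, 0, 0.1], [0, 0, 0.003, 0, 0, 0, 0.1]])

```text
time: 25.92
position: [0.5168, 0.3543, 0.0219]
ee_rot: [0.001, 0.685, 0.728, 0.001]
wrist_force: [-0.8, -1.9, 4.2]
grip_width: 0.0285
finger_force: 30.0
```

step_arm(series=[[0, 0, 0.002, 0, 0, 0, 0.1], [0, 0, 0.002, 0, 0, 0, 0.1]])

```text
time: 26.18
position: [0.5168, 0.3543, 0.0218]
ee_rot: [0.001, 0.685, 0.728, 0.001]
wrist_force: [-1.8, -2.7, 9.2]
grip_width: 0.0283
finger_force: 30.0
```

step_arm(series=[[0, 0, 0, 0, 0, 0, 0.3], [0, 0, 0, 0, 0, 0, 0.6], [0, 0, 0, 0, 0, 0, 0.9], [0, 0, -0.03, 0, 0, 0, 1], [0, 0, -0.15, 0, 0, 0, 1]])

```text
time: 26.8
position: [0.5154, 0.3532, 0.0647]
ee_rot: [0.0, 0.685, 0.728, -0.001]
wrist_force: [1.2, 0.4, -0.5]
grip_width: 0.065
finger_force: 0.0
```

step_arm(series=[[0, 0, -0.15, 0, 0, 0, 1], [0, 0, -0.3, 0, 0, 0, 1], [0, 0, -0.45, 0, 0, 0, 1], [0, 0, -0.47, 0, 0, 0, 1]])

```text
time: 27.3
position: [0.5177, 0.3558, 0.2111]
ee_rot: [0.001, 0.685, 0.728, 0.004]
wrist_force: [0.5, 0.7, -0.4]
grip_width: 0.0876
finger_force: 0.0
```

```bash
python3 - <<'E'
from h import *
from plant import arm
print(pose(arm)[0])
chain(arm,[(.45,.28,.20,135),(.386,.226,.14,174.65),(.386,.226,.022,174.65)])
E
```

```text
[0.51768499 0.35579947 0.21106723]
(0.45, 0.28, 0.2, 135) row [-0.2386, -0.2409, 0.0341, 0.0044, -0.0006, -0.3622] rows 3.9
(0.386, 0.226, 0.14, 174.65) row [0.0236, -0.2781, 0.2, -0.0, 0.0, -0.346] rows 3.7
(0.386, 0.226, 0.022, 174.65) row [0.0, -0.0, 0.3933, 0.0, 0.0, 0.0] rows 1.9
```

step_arm(series=[[-0.239, -0.241, 0.034, 0.002, 0, -0.362, 1], [-0.239, -0.241, 0.034, 0.002, 0, -0.362, 1], [-0.239, -0.241, 0.034, 0.002, 0, -0.362, 1], [-0.239, -0.241, 0.034, 0.002, 0, -0.362, 1], [-0.239, -0.241, 0.034, 0.002, 0, -0.362, 1]])

```text
time: 27.92
position: [0.4482, 0.2777, 0.1958]
ee_rot: [-0.001, 0.384, 0.923, -0.001]
wrist_force: [-0.3, -0.1, -0.2]
grip_width: 0.0881
finger_force: 0.0
```

step_arm(series=[[0.024, -0.278, 0.2, 0, 0, -0.346, 1], [0.024, -0.278, 0.2, 0, 0, -0.346, 1], [0.024, -0.278, 0.2, 0, 0, -0.346, 1], [0.024, -0.278, 0.2, 0, 0, -0.346, 1], [0.024, -0.278, 0.2, 0, 0, -0.346, 1]])

```text
time: 28.55
position: [0.3842, 0.2241, 0.1363]
ee_rot: [-0.001, 0.049, 0.999, -0.001]
wrist_force: [-0.5, -0.2, -0.3]
grip_width: 0.0877
finger_force: 0.0
```

```bash
python3 - <<'E'
from h import *
from plant import arm
print(pose(arm)[0],pose(arm)[2]["joint_positions"].round(2))
chain(arm,[(.386,.226,.022,174.65)])
E
```

```text
[0.38420674 0.22413139 0.13630901] [ 0.16  0.37 -0.97  2.12  0.4   0.85  0.43]
(0.386, 0.226, 0.022, 174.65) row [-0.0062, 0.0073, 0.381, -0.0006, -0.0012, -0.0023] rows 1.8
```

step_arm(series=[[-0.006, 0.007, 0.09, 0, 0, 0, 1], [-0.006, 0.007, 0.18, 0, 0, 0, 1], [-0.006, 0.007, 0.27, 0, 0, 0, 1], [-0.006, 0.007, 0.35, 0, 0, 0, 1], [-0.006, 0.007, 0.381, 0, 0, 0, 1]])

```text
time: 29.18
position: [0.3856, 0.2258, 0.0212]
ee_rot: [-0.002, 0.049, 0.999, -0.001]
wrist_force: [-0.4, -0.1, 0.5]
grip_width: 0.0876
finger_force: 0.0
```

step_arm(series=[[0, 0, 0, 0, 0, 0, 0.85], [0, 0, 0, 0, 0, 0, 0.75], [0, 0, 0, 0, 0, 0, 0.65], [0, 0, 0, 0, 0, 0, 0.5], [0, 0, 0, 0, 0, 0, 0.5]])

```text
time: 29.8
position: [0.3868, 0.2261, 0.023]
ee_rot: [-0.0, 0.047, 0.999, -0.001]
wrist_force: [-1.1, -1.4, 7.0]
grip_width: 0.0623
finger_force: 30.0
```

step_arm(series=[[0, 0, 0, 0, 0, 0, 0.5], [0, 0, -0.02, 0, 0, 0, 0.5], [0, 0, -0.05, 0, 0, 0, 0.5], [0, 0, -0.1, 0, 0, 0, 0.5], [0, 0, -0.1, 0, 0, 0, 0.5]])

```text
time: 30.42
position: [0.3871, 0.2266, 0.0536]
ee_rot: [0.0, 0.047, 0.999, 0.0]
wrist_force: [0.2, 0.2, -4.4]
grip_width: 0.0624
finger_force: 30.0
```

```bash
python3 - <<'E'
from h import *
from plant import arm
p,_,s=pose(arm); print(s["grip_width"],s["finger_force"],p)
chain(arm,[(p[0],p[1],.18,174.65),(.48,.26,.18,140),(.602,.265,.14,93.5),(.602,.265,.06,93.5)])
E
```

```text
0.06237175236894281 29.984152615070343 [0.38708713 0.2265542  0.05362758]
(np.float64(0.3870871301346126), np.float64(0.22655419615485167), 0.18, 174.65) row [-0.0003, 0.0, -0.4212, 0.0, 0.0003, -0.0004] rows 2.0
(0.48, 0.26, 0.18, 140) row [-0.298, 0.1399, 0.0, -0.0, -0.0, 0.3024] rows 3.2
(0.602, 0.265, 0.14, 93.5) row [-0.3008, 0.2742, 0.1333, 0.0, -0.0, 0.4058] rows 4.3
(0.602, 0.265, 0.06, 93.5) row [0.0, -0.0, 0.2667, 0.0, 0.0, 0.0] rows 1.3
```

step_arm(series=[[0, 0, -0.08, 0, 0, 0, 0.5], [0, 0, -0.18, 0, 0, 0, 0.5], [0, 0, -0.28, 0, 0, 0, 0.5], [0, 0, -0.37, 0, 0, 0, 0.5], [0, 0, -0.421, 0, 0, 0, 0.5]])

```text
time: 31.05
position: [0.3867, 0.2262, 0.1796]
ee_rot: [-0.0, 0.047, 0.999, -0.001]
wrist_force: [-0.4, -1.4, -5.0]
grip_width: 0.0624
finger_force: 30.0
```

step_arm(series=[[-0.06, 0.028, 0, 0, 0, 0.06, 0.5], [-0.12, 0.056, 0, 0, 0, 0.12, 0.5], [-0.18, 0.084, 0, 0, 0, 0.18, 0.5], [-0.24, 0.112, 0, 0, 0, 0.24, 0.5], [-0.298, 0.14, 0, 0, 0, 0.302, 0.5]])

```text
time: 31.68
position: [0.4796, 0.2593, 0.1775]
ee_rot: [-0.001, 0.344, 0.939, -0.001]
wrist_force: [-0.0, -0.9, -5.2]
grip_width: 0.0624
finger_force: 30.0
```

step_arm(series=[[-0.06, 0.055, 0.025, 0, 0, 0.08, 0.5], [-0.12, 0.11, 0.05, 0, 0, 0.16, 0.5], [-0.18, 0.165, 0.08, 0, 0, 0.24, 0.5], [-0.24, 0.22, 0.11, 0, 0, 0.325, 0.5], [-0.301, 0.274, 0.133, 0, 0, 0.406, 0.5]])

```text
time: 32.3
position: [0.6014, 0.2641, 0.1366]
ee_rot: [-0.001, 0.687, 0.727, -0.002]
wrist_force: [-0.4, 0.3, -4.5]
grip_width: 0.0627
finger_force: 30.0
```

step_arm(series=[[0, 0, 0.05, 0, 0, 0, 0.5], [0, 0, 0.1, 0, 0, 0, 0.5], [0, 0, 0.15, 0, 0, 0, 0.5], [0, 0, 0.2, 0, 0, 0, 0.5], [0, 0, 0.24, 0, 0, 0, 0.5]])

```text
time: 32.92
position: [0.6008, 0.2643, 0.0652]
ee_rot: [-0.0, 0.685, 0.728, -0.001]
wrist_force: [0.7, 0.6, -4.6]
grip_width: 0.0628
finger_force: 30.0
```

```bash
python3 - <<'E'
from h import *
from plant import arm
p,_,s=pose(arm); print(p,s["grip_width"])
chain(arm,[(.602,.265,.035,93.5)])
c=arm.camera("side"); x0,y0=265,85
v=crop(c,x0,y0,x0+80,y0+70,8)
cv2.imwrite("pics/pc.png",v)
E
```

```text
[0.60081476 0.26432296 0.06523677] 0.06283974102486459
(0.602, 0.265, 0.035, 93.5) row [0.0021, 0.0043, 0.1008, -0.0012, 0.0007, 0.0001] rows 0.5
```

View pics/pc.png

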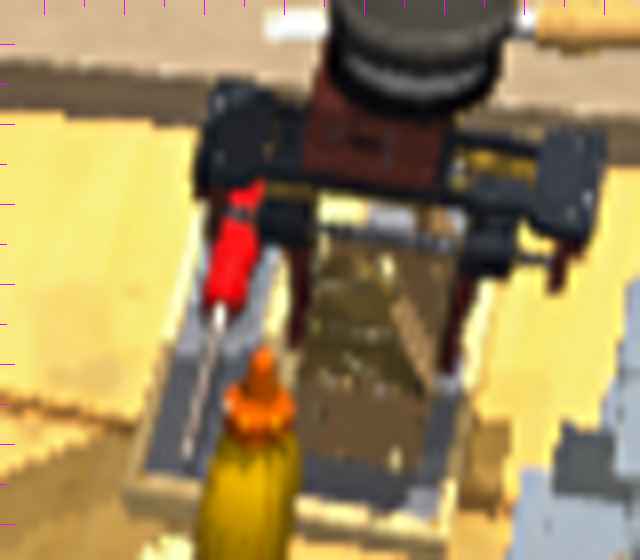

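The carton hangs level over its pocket, base at about (362,465), and the screwdriver lies seated in its own. The gripper body stays clear of the drawers. I lower.

step_arm(series=[[0.002, 0.007, 0.025, 0, 0, 0, 0.5], [0.002, 0.007, 0.05, 0, 0, 0, 0.5], [0.002, 0.007, 0.075, 0, 0, 0, 0.5], [0.002, 0.007, 0.095, 0, 0, 0, 0.5], [0.002, 0.007, 0.098, 0, 0, 0, 0.5]])

```text
time: 33.6
position: [0.603, 0.265, 0.0364]
ee_rot: [-0.0, 0.685, 0.728, -0.001]
wrist_force: [-0.5, -0.8, -4.1]
grip_width: 0.0629
finger_force: 30.0
```

step_arm(series=[[0, 0, 0.003, 0, 0, 0, 0.5], [0, 0, 0.003, 0, 0, 0, 0.5]])

```text
time: 33.85
position: [0.6034, 0.2653, 0.0363]
ee_rot: [-0.0, 0.685, 0.728, -0.001]
wrist_force: [-0.4, 0.6, -4.5]
grip_width: 0.0626
finger_force: 30.0
```

step_arm(series=[[0, 0, 0.003, 0, 0, 0, 0.5], [0, 0, 0.003, 0, 0, 0, 0.5]])

```text
time: 34.1
position: [0.6033, 0.2652, 0.0352]
ee_rot: [-0.0, 0.685, 0.728, -0.001]
wrist_force: [-0.1, -0.0, -5.4]
grip_width: 0.0624
finger_force: 30.0
```

step_arm(series=[[0, 0, 0.003, 0, 0, 0, 0.5], [0, 0, 0.003, 0, 0, 0, 0.5]])

```text
time: 34.35
position: [0.6032, 0.2651, 0.0342]
ee_rot: [-0.0, 0.685, 0.728, -0.001]
wrist_force: [-0.4, 0.1, -4.9]
grip_width: 0.0626
finger_force: 30.0
```

step_arm(series=[[0, 0, 0.003, 0, 0, 0, 0.5], [0, 0, 0.003, 0, 0, 0, 0.5]])

```text
time: 34.6
position: [0.6033, 0.2652, 0.0333]
ee_rot: [-0.0, 0.685, 0.728, -0.001]
wrist_force: [0.5, -0.7, -5.0]
grip_width: 0.0627
finger_force: 30.0
```

step_arm(series=[[0, 0, 0.002, 0, 0, 0, 0.5], [0, 0, 0.002, 0, 0, 0, 0.5]])

```text
time: 34.85
position: [0.6033, 0.2652, 0.0332]
ee_rot: [-0.0, 0.685, 0.728, -0.001]
wrist_force: [-1.3, -1.2, 0.3]
grip_width: 0.0627
finger_force: 30.0
```

step_arm(series=[[0, 0, 0.002, 0, 0, 0, 0.5], [0, 0, 0.002, 0, 0, 0, 0.5]])

```text
time: 35.1
position: [0.6033, 0.2651, 0.0332]
ee_rot: [0.0, 0.685, 0.728, -0.001]
wrist_force: [-5.2, -2.8, 5.6]
grip_width: 0.0628
finger_force: 30.0
```

step_arm(series=[[0, 0, 0, 0, 0, 0, 0.78], [0, 0, 0, 0, 0, 0, 0.9], [0, 0, 0, 0, 0, 0, 1], [0, 0, -0.03, 0, 0, 0, 1], [0, 0, -0.12, 0, 0, 0, 1]])

```text
time: 35.72
position: [0.6024, 0.2647, 0.0676]
ee_rot: [-0.001, 0.685, 0.728, -0.002]
wrist_force: [0.3, 0.7, 0.0]
grip_width: 0.0882
finger_force: 0.0
```

step_arm(series=[[0, 0, -0.15, 0, 0, 0, 1], [0, 0, -0.3, 0, 0, 0, 1], [0, 0, -0.45, 0, 0, 0, 1], [0, 0, -0.6, 0, 0, 0, 1], [0, 0, -0.66, 0, 0, 0, 1]])

```text
time: 36.35
position: [0.6045, 0.2664, 0.2699]
ee_rot: [0.001, 0.685, 0.728, 0.001]
wrist_force: [0.8, -0.3, -1.4]
grip_width: 0.088
finger_force: 0.0
```

```bash
python3 - <<'E'
from h import *
from plant import arm
print(pose(arm)[0])
chain(arm,[(.60,.01,.27,50),(.58,-.18,.20,10),(.5585,-.2185,.11,-3.5),(.5585,-.2185,.015,-3.5)])
E
```

```text
[0.60450236 0.26637878 0.26986651]
(0.6, 0.01, 0.27, 50) row [-0.8521, -0.0671, -0.0014, 0.0012, -0.001, 0.3796] rows 4.1
(0.58, -0.18, 0.2, 10) row [-0.528, 0.356, 0.2333, -0.0, -0.0, 0.3491] rows 3.7
(0.5585, -0.2185, 0.11, -3.5) row [-0.0929, 0.1139, 0.3, 0.0, -0.0, 0.1178] rows 1.6
(0.5585, -0.2185, 0.015, -3.5) row [-0.0, -0.0, 0.3167, 0.0, 0.0, 0.0] rows 1.5
```

step_arm(series=[[-0.852, -0.067, 0, 0, 0, 0.38, 1], [-0.852, -0.067, 0, 0, 0, 0.38, 1], [-0.852, -0.067, 0, 0, 0, 0.38, 1], [-0.852, -0.067, 0, 0, 0, 0.38, 1], [-0.852, -0.067, 0, 0, 0, 0.38, 1]])

```text
time: 36.98
position: [0.5985, 0.0022, 0.2655]
ee_rot: [0.001, 0.909, 0.417, -0.002]
wrist_force: [-0.3, 0.3, 0.2]
grip_width: 0.0879
finger_force: 0.0
```

step_arm(series=[[-0.528, 0.356, 0.233, 0, 0, 0.349, 1], [-0.528, 0.356, 0.233, 0, 0, 0.349, 1], [-0.528, 0.356, 0.233, 0, 0, 0.349, 1], [-0.528, 0.356, 0.233, 0, 0, 0.349, 1], [-0.528, 0.356, 0.233, 0, 0, 0.349, 1]])

```text
time: 37.6
position: [0.5781, -0.1813, 0.1956]
ee_rot: [0.0, 0.996, 0.087, -0.002]
wrist_force: [0.1, 1.0, -0.1]
grip_width: 0.0879
finger_force: 0.0
```

step_arm(series=[[-0.093, 0.114, 0.3, 0, 0, 0.118, 1], [-0.093, 0.114, 0.3, 0, 0, 0.118, 1], [-0.093, 0.114, 0.3, 0, 0, 0.118, 1], [-0.093, 0.114, 0.3, 0, 0, 0.118, 1]])

```text
time: 38.1
position: [0.5592, -0.2174, 0.1085]
ee_rot: [0.0, 1.0, -0.029, 0.001]
wrist_force: [0.3, -0.1, -0.1]
grip_width: 0.088
finger_force: 0.0
```

```bash
python3 - <<'E'
from h import *
from plant import arm
p,r,_=pose(arm);print(p)
chain(arm,[(.5585,-.2185,.015,-3.5)])
c=arm.camera("side"); h=cv2.cvtColor(c["frame"],cv2.COLOR_RGB2HSV).astype(int); m=(h[...,1]>190)&(h[...,0]>15)&(h[...,0]<32); m[:222]=0;m[260:]=0;m[:,:245]=0;m[:,290:]=0
b=max(blobs(m,20),key=lambda q:q[0][4]);print("tape",b[0],b[1],"proj centre",proj(c,[.5585,-.2185,.033]),proj(c,p))
E
```

```text
[ 0.55921992 -0.21744415  0.10845115]
(0.5585, -0.2185, 0.015, -3.5) row [-0.0025, 0.0035, 0.3115, 0.0002, -0.0006, 0.002] rows 1.5
tape [255 232  24  19 200] [269.4  241.41] proj centre [[265.45708359 238.02246494]] [[266.01222778 225.60208988]]
```

step_arm(series=[[-0.002, 0.003, 0.08, 0, 0, 0.002, 1], [-0.002, 0.003, 0.16, 0, 0, 0.002, 1], [-0.002, 0.003, 0.24, 0, 0, 0.002, 1], [-0.002, 0.003, 0.3, 0, 0, 0.002, 1], [-0.002, 0.003, 0.312, 0, 0, 0.002, 1]])

```text
time: 38.78
position: [0.5567, -0.2198, 0.0131]
ee_rot: [0.0, 0.999, -0.032, -0.001]
wrist_force: [0.7, -0.3, 0.5]
grip_width: 0.0878
finger_force: 0.0
```

step_arm(series=[[0, 0, 0, 0, 0, 0, 0.7], [0, 0, 0, 0, 0, 0, 0.5], [0, 0, 0, 0, 0, 0, 0.4], [0, 0, 0, 0, 0, 0, 0.2], [0, 0, 0, 0, 0, 0, 0.2]])

```text
time: 39.4
position: [0.5564, -0.2206, 0.0134]
ee_rot: [0.001, 0.999, -0.033, -0.001]
wrist_force: [0.8, -1.1, 0.8]
grip_width: 0.0412
finger_force: 0.0
```

step_arm(series=[[0, 0, 0, 0, 0, 0, 0.2], [0, 0, 0, 0, 0, 0, 0.2]])

```text
time: 39.65
position: [0.5563, -0.2205, 0.0133]
ee_rot: [0.001, 0.999, -0.033, -0.001]
wrist_force: [-0.6, 0.6, 1.1]
grip_width: 0.034
finger_force: 29.8
```

```bash
python3 - <<'E'
from h import *
from plant import arm
p,_,s=pose(arm); print(s["grip_width"],s["finger_force"],p)
chain(arm,[(p[0],p[1],.27,-3.5),(.62,-.03,.27,30),(.62,.18,.27,65),(.5973,.3782,.20,93.5),(.5973,.3782,.06,93.5)])
E
```

```text
0.03401123052205779 29.753800268517807 [ 0.55633469 -0.22051841  0.01332417]
(np.float64(0.5563346907457075), np.float64(-0.2205184092013202), 0.27, -3.5) row [-0.0013, 0.0011, -0.8556, 0.0006, 0.0008, -0.0026] rows 4.1
(0.62, -0.03, 0.27, 30) row [0.1731, -0.6468, -0.0, 0.0, 0.0, -0.2923] rows 3.2
(0.62, 0.18, 0.27, 65) row [0.35, -0.6062, -0.0, 0.0, 0.0, -0.3054] rows 3.4
(0.5973, 0.3782, 0.2, 93.5) row [0.5668, -0.3478, 0.2333, -0.0, 0.0, -0.2487] rows 3.4
(0.5973, 0.3782, 0.06, 93.5) row [0.0, -0.0, 0.4667, 0.0, 0.0, 0.0] rows 2.2
```

step_arm(series=[[0, 0, -0.1, 0, 0, 0, 0.2], [0, 0, -0.28, 0, 0, 0, 0.2], [0, 0, -0.46, 0, 0, 0, 0.2], [0, 0, -0.65, 0, 0, 0, 0.2], [0, 0, -0.856, 0, 0, 0, 0.2]])

```text
time: 40.28
position: [0.5556, -0.22, 0.2709]
ee_rot: [0.0, 0.999, -0.033, -0.002]
wrist_force: [1.5, -0.7, -3.5]
grip_width: 0.0339
finger_force: 29.8
```

step_arm(series=[[0.034, -0.129, 0, 0, 0, -0.058, 0.2], [0.069, -0.259, 0, 0, 0, -0.117, 0.2], [0.104, -0.388, 0, 0, 0, -0.175, 0.2], [0.138, -0.517, 0, 0, 0, -0.234, 0.2], [0.173, -0.647, 0, 0, 0, -0.292, 0.2]])

```text
time: 40.9
position: [0.621, -0.029, 0.2689]
ee_rot: [0.0, 0.966, 0.258, -0.002]
wrist_force: [0.2, 0.5, -1.7]
grip_width: 0.034
finger_force: 29.8
```

step_arm(series=[[0.07, -0.121, 0, 0, 0, -0.061, 0.2], [0.14, -0.242, 0, 0, 0, -0.122, 0.2], [0.21, -0.364, 0, 0, 0, -0.183, 0.2], [0.28, -0.485, 0, 0, 0, -0.244, 0.2], [0.35, -0.606, 0, 0, 0, -0.305, 0.2]])

```text
time: 41.52
position: [0.622, 0.1808, 0.2686]
ee_rot: [0.0, 0.844, 0.536, -0.002]
wrist_force: [0.3, 0.2, -2.1]
grip_width: 0.0336
finger_force: 29.8
```

step_arm(series=[[0.113, -0.07, 0.046, 0, 0, -0.05, 0.2], [0.226, -0.14, 0.093, 0, 0, -0.1, 0.2], [0.34, -0.209, 0.14, 0, 0, -0.15, 0.2], [0.453, -0.278, 0.187, 0, 0, -0.2, 0.2], [0.561, -0.348, 0.233, 0, 0, -0.249, 0.2]])

```text
time: 42.15
position: [0.5998, 0.3772, 0.1979]
ee_rot: [-0.0, 0.686, 0.727, -0.002]
wrist_force: [0.0, -0.3, -2.3]
grip_width: 0.0339
finger_force: 29.8
```

```bash
python3 - <<'E'
from h import *
from plant import arm
p,_,s=pose(arm); print(s["grip_width"],p)
chain(arm,[(.5973,.3765,.05,93.5)])
E
```

```text
0.03390696350893714 [0.59977109 0.37724057 0.19787081]
(0.5973, 0.3765, 0.05, 93.5) row [-0.0008, -0.0069, 0.4929, -0.0015, 0.0012, -0.0015] rows 2.4
```

step_arm(series=[[-0.001, -0.007, 0.1, 0, 0, 0, 0.2], [-0.001, -0.007, 0.2, 0, 0, 0, 0.2], [-0.001, -0.007, 0.3, 0, 0, 0, 0.2], [-0.001, -0.007, 0.4, 0, 0, 0, 0.2], [-0.001, -0.007, 0.475, 0, 0, 0, 0.2]])

```text
time: 42.78
position: [0.5973, 0.3751, 0.0546]
ee_rot: [-0.0, 0.687, 0.726, -0.002]
wrist_force: [-1.0, 0.2, -2.7]
grip_width: 0.0341
finger_force: 29.8
```

step_arm(series=[[0, 0, 0, 0, 0, 0, 0.2]])

```text
time: 42.9
position: [0.5968, 0.3748, 0.0545]
ee_rot: [-0.001, 0.687, 0.726, -0.003]
wrist_force: [0.4, 0.2, -2.4]
grip_width: 0.0339
finger_force: 29.8
```

```bash
python3 - <<'E'
from h import *
from plant import arm
p,_,s=pose(arm); print(s["grip_width"],p)
chain(arm,[(.5973,.3765,.0235,93.5)])
c=arm.camera("side"); h=cv2.cvtColor(c["frame"],cv2.COLOR_RGB2HSV).astype(int); m=(h[...,1]>190)&(h[...,0]>15)&(h[...,0]<32); 
zb=p[2]-.0133; x0,y0=285,75
g=np.radians(3.5); ex=np.array([np.cos(g),np.sin(g),0]); ey=np.array([-np.sin(g),np.cos(g),0])
for nm,P in (("pocket(side frame)",[.6004,.3763,zb]),("held",[p[0],p[1]+.002,zb])):
    print(nm,proj(c,[np.array(P)+a*.018*ex+b*.038*ey for a in(-1,1) for b in(-1,1)]).round(1).tolist())
v=np.zeros((600,800,3),np.uint8); v[:,:]=crop(c,270,75,350,135,10); 
m[:80]=0;m[140:]=0;m[:,:290]=0;m[:,340:]=0
for b in blobs(m,15): print(b[0],[(r,int(np.nonzero(b[2][r])[0].min()),int(np.nonzero(b[2][r])[0].max())) for r in range(b[0][1],b[0][1]+b[0][3],3)])
cv2.imwrite("pics/pt.png",v)
E
```

```text
0.03392694519994795 [0.59679444 0.37478899 0.05449054]
(0.5973, 0.3765, 0.0235, 93.5) row [0.006, 0.0025, 0.1033, -0.0027, 0.0018, -0.003] rows 0.5
pocket(side frame) [[310.2, 118.0], [313.0, 104.8], [319.4, 119.4], [322.0, 106.1]]
held [[309.3, 117.8], [312.2, 104.5], [318.5, 119.2], [321.2, 105.9]]
[311  97  11  20 158] [(97, 315, 318), (100, 314, 321), (103, 313, 321), (106, 312, 320), (109, 312, 320), (112, 312, 319), (115, 311, 316)]
```

step_arm(series=[[0.006, 0.003, 0.025, -0.001, 0.001, -0.002, 0.2], [0.006, 0.003, 0.05, -0.001, 0.001, -0.002, 0.2], [0.006, 0.003, 0.075, -0.001, 0.001, -0.002, 0.2], [0.006, 0.003, 0.094, -0.001, 0.001, -0.002, 0.2], [0.006, 0.003, 0.094, -0.001, 0.001, -0.002, 0.2]])

```text
time: 43.58
position: [0.5986, 0.3779, 0.0283]
ee_rot: [-0.0, 0.686, 0.728, 0.0]
wrist_force: [0.4, -0.1, -2.8]
grip_width: 0.0336
finger_force: 29.8
```

step_arm(series=[[0, 0, 0.003, 0, 0, 0, 0.2], [0, 0, 0.003, 0, 0, 0, 0.2]])

```text
time: 43.82
position: [0.5989, 0.3778, 0.0279]
ee_rot: [-0.0, 0.686, 0.728, 0.0]
wrist_force: [-0.1, 0.1, -2.8]
grip_width: 0.0335
finger_force: 29.8
```

step_arm(series=[[0, 0, 0.003, 0, 0, 0, 0.2], [0, 0, 0.003, 0, 0, 0, 0.2]])

```text
time: 44.08
position: [0.599, 0.3779, 0.0276]
ee_rot: [-0.0, 0.686, 0.728, 0.001]
wrist_force: [-1.9, -1.4, 3.2]
grip_width: 0.0341
finger_force: 29.8
```

step_arm(series=[[0, 0, 0.003, 0, 0, 0, 0.2], [0, 0, 0.003, 0, 0, 0, 0.2]])

```text
time: 44.32
position: [0.5987, 0.3778, 0.0271]
ee_rot: [-0.0, 0.686, 0.728, 0.0]
wrist_force: [-3.7, -3.9, 7.6]
grip_width: 0.0338
finger_force: 30.0
```

Contact came about 4 mm above the expected height, so I look before doing anything more.

```bash
python3 - <<'E'
from h import *
from plant import arm
c=arm.camera("side"); v=crop(c,285,85,335,125,15)
p=pose(arm)[0]
g=np.radians(3.5); ex=np.array([np.cos(g),np.sin(g),0]); ey=np.array([-np.sin(g),np.cos(g),0])
for cen,z,hx,hy,col in (((.6004,.3763),.018,.024,.044,(255,0,0)),((p[0],p[1]+.002),.0145,.018,.038,(0,255,0)),((p[0],p[1]+.002),.0795,.018,.038,(255,255,0))):
    for a in(-1,1):
        for b in (-1,1):
            u=(proj(c,np.r_[cen,z]+a*hx*ex+b*hy*ey)[0]-[285,85]+.5)*15; cv2.circle(v,tuple(int(e) for e in u),3,col,-1)
cv2.imwrite("pics/pt2.png",v)
E
```

```text
(no output)
```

View pics/pt2.png

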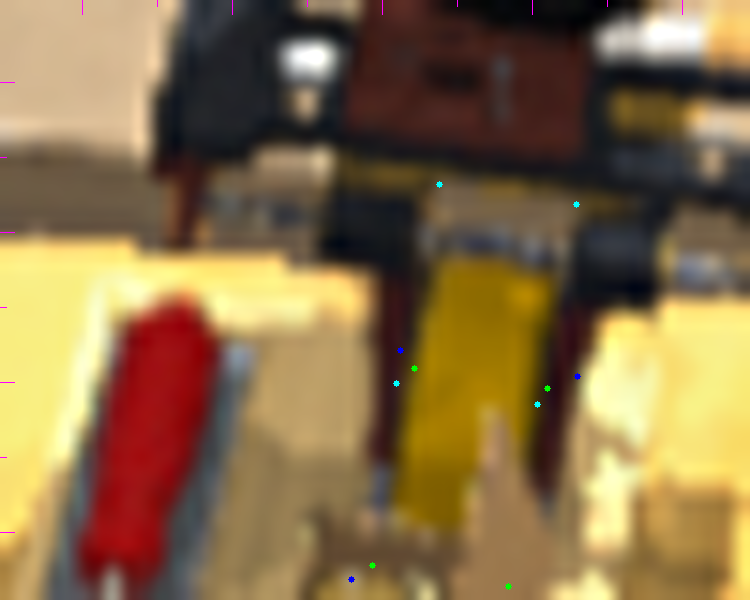

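The tape's lower end is hidden behind the carton flap at (490,430). But the first views show a hook on its far end, native about (313,156.5), which lies inside the 76 mm. So its true centre is about 5 mm further +y than I assumed, and the hook is on the pocket rim. I lift, shift −y and lower again.

step_arm(series=[[0, 0, -0.015, 0, 0, 0, 0.2], [0, 0, -0.03, 0, 0, 0, 0.2], [-0.008, -0.002, -0.03, 0, 0, 0, 0.2], [-0.015, -0.004, -0.03, 0, 0, 0, 0.2], [-0.015, -0.004, -0.03, 0, 0, 0, 0.2]])

```text
time: 45.0
position: [0.5978, 0.3728, 0.0347]
ee_rot: [-0.0, 0.686, 0.728, 0.0]
wrist_force: [-0.8, 0.0, -2.1]
grip_width: 0.0341
finger_force: 29.9
```

step_arm(series=[[0, 0, 0.01, 0, 0, 0, 0.2], [0, 0, 0.02, 0, 0, 0, 0.2], [0, 0, 0.028, 0, 0, 0, 0.2], [0, 0, 0.028, 0, 0, 0, 0.2]])

```text
time: 45.5
position: [0.5976, 0.3732, 0.0262]
ee_rot: [-0.0, 0.686, 0.728, 0.0]
wrist_force: [-0.2, -0.6, -2.4]
grip_width: 0.0335
finger_force: 29.9
```

step_arm(series=[[0, 0, 0.003, 0, 0, 0, 0.2], [0, 0, 0.006, 0, 0, 0, 0.2], [0, 0, 0.006, 0, 0, 0, 0.2]])

```text
time: 45.88
position: [0.5979, 0.3733, 0.0248]
ee_rot: [-0.0, 0.686, 0.728, 0.0]
wrist_force: [1.0, 1.0, -2.7]
grip_width: 0.0336
finger_force: 29.9
```

Now below the earlier contact height and still free. I continue.

step_arm(series=[[0, 0, 0.003, 0, 0, 0, 0.2], [0, 0, 0.003, 0, 0, 0, 0.2]])

```text
time: 46.12
position: [0.5978, 0.3733, 0.0239]
ee_rot: [-0.0, 0.686, 0.728, 0.0]
wrist_force: [-0.4, -1.1, -2.9]
grip_width: 0.0336
finger_force: 29.9
```

step_arm(series=[[0, 0, 0.003, 0, 0, 0, 0.2], [0, 0, 0.003, 0, 0, 0, 0.2]])

```text
time: 46.38
position: [0.5979, 0.3735, 0.0234]
ee_rot: [-0.0, 0.686, 0.728, 0.001]
wrist_force: [-1.1, -1.3, 2.0]
grip_width: 0.034
finger_force: 29.9
```

step_arm(series=[[0, 0, 0.002, 0, 0, 0, 0.2], [0, 0, 0.002, 0, 0, 0, 0.2]])

```text
time: 46.62
position: [0.598, 0.3736, 0.0233]
ee_rot: [-0.0, 0.686, 0.728, 0.001]
wrist_force: [-1.8, -1.7, 4.7]
grip_width: 0.0339
finger_force: 30.0
```

step_arm(series=[[0, 0, 0, 0, 0, 0, 0.5], [0, 0, 0, 0, 0, 0, 0.7], [0, 0, 0, 0, 0, 0, 0.8], [0, 0, -0.03, 0, 0, 0, 0.8], [0, 0, -0.13, 0, 0, 0, 0.8]])

```text
time: 47.25
position: [0.5969, 0.3724, 0.0605]
ee_rot: [-0.001, 0.686, 0.728, -0.001]
wrist_force: [1.4, 0.1, 0.7]
grip_width: 0.07
finger_force: 0.0
```

step_arm(series=[[0, 0, -0.15, 0, 0, 0, 0.8], [0, 0, -0.3, 0, 0, 0, 0.8], [0, 0, -0.5, 0, 0, 0, 0.8], [0, 0, -0.7, 0, 0, 0, 0.8], [0, 0, -0.75, 0, 0, 0, 0.8]])

```text
time: 47.88
position: [0.5989, 0.3748, 0.2925]
ee_rot: [0.0, 0.686, 0.728, 0.005]
wrist_force: [0.2, -0.3, 0.1]
grip_width: 0.0706
finger_force: 0.0
```

```bash
python3 - <<'E'
from h import *
from plant import arm
chain(arm,[(.63,.12,.30,93.5),(.62,-.13,.30,60),(.5,-.36,.30,50)])
E
```

```text
(0.63, 0.12, 0.3, 93.5) row [-0.8538, 0.0536, -0.0295, 0.0037, -0.0028, -0.001] rows 4.1
(0.62, -0.13, 0.3, 60) row [-0.8297, -0.0841, -0.0, 0.0, -0.0, 0.2923] rows 4.0
(0.5, -0.36, 0.3, 50) row [-0.864, 0.0369, 0.0, -0.0, -0.0, 0.0873] rows 4.2
```

step_arm(series=[[-0.854, 0.054, -0.03, 0, 0, 0, 0.8], [-0.854, 0.054, -0.03, 0, 0, 0, 0.8], [-0.854, 0.054, -0.03, 0, 0, 0, 0.8], [-0.854, 0.054, -0.03, 0, 0, 0, 0.8], [-0.854, 0.054, -0.03, 0, 0, 0, 0.8]])

```text
time: 48.5
position: [0.6299, 0.111, 0.2943]
ee_rot: [0.001, 0.689, 0.724, -0.001]
wrist_force: [-0.4, 0.5, -0.9]
grip_width: 0.0703
finger_force: 0.0
```

step_arm(series=[[-0.83, -0.084, 0, 0, 0, 0.292, 0.8], [-0.83, -0.084, 0, 0, 0, 0.292, 0.8], [-0.83, -0.084, 0, 0, 0, 0.292, 0.8], [-0.83, -0.084, 0, 0, 0, 0.292, 0.8], [-0.83, -0.084, 0, 0, 0, 0.292, 0.8]])

```text
time: 49.12
position: [0.6174, -0.1381, 0.2939]
ee_rot: [0.0, 0.869, 0.495, -0.001]
wrist_force: [0.2, 0.7, 0.1]
grip_width: 0.0702
finger_force: 0.0
```

step_arm(series=[[-0.864, 0.037, 0, 0, 0, 0.087, 0.8], [-0.864, 0.037, 0, 0, 0, 0.087, 0.8], [-0.864, 0.037, 0, 0, 0, 0.087, 0.8], [-0.864, 0.037, 0, 0, 0, 0.087, 0.8], [-0.864, 0.037, 0, 0, 0, 0.087, 0.8]])

```text
time: 49.75
position: [0.4957, -0.365, 0.294]
ee_rot: [-0.0, 0.908, 0.42, -0.001]
wrist_force: [0.0, 0.2, 0.2]
grip_width: 0.07
finger_force: 0.0
```

```bash
python3 - <<'E'
from h import *
from plant import arm
t=arm.camera("top"); f=t["frame"]; hsv=cv2.cvtColor(f,cv2.COLOR_RGB2HSV).astype(int); H,S,V=hsv[...,0],hsv[...,1],hsv[...,2]
d=pickle.load(open("c0.pkl","rb"))["top"]["frame"].astype(int)
def rep(n,m,x0,y0,x1,y1,z):
    k=np.zeros(m.shape,bool); k[y0:y1,x0:x1]=1
    b=blobs(m&k,15)
    if not b: print(n,"none"); return
    b=max(b,key=lambda q:q[0][4]); ys,xs=np.nonzero(b[2]); P=plane(t,np.c_[xs,ys],z)[:,:2]*1000; r=cv2.minAreaRect(P.astype(np.float32))
    print(n,b[0][4],np.round(r[0],1),np.round(r[1],1),round(r[2],1))
rep("sander",(H<20)&(H>8)&(S>132)&(V>120),205,150,265,190,.044)
rep("driver",((H<6)|(H>170))&(S>150),85,165,180,200,.0245)
rep("tape",(S>165)&(H>15)&(V>90),85,140,130,180,.075)
rep("nozzle",(H<12)&(S>150),150,140,225,185,.185)
rep("carton",(V<135)&(S>70),118,130,175,178,.06)
for n,(x0,y0,x1,y1) in {"pencil":(266,130,288,200),"clamp":(360,190,400,245)}.items(): print(n,"diff px",int((abs(f[y0:y1,x0:x1].astype(int)-d[y0:y1,x0:x1]).max(2)>40).sum()))
E
```

```text
sander 761 [ 5.645e+02 -1.000e-01] [107.6  59.8] 85.4
driver 292 [515.  360.8] [ 26.7 100.1] 2.3
tape 262 [593.6 370.4] [31.2 64.3] 0.2
nozzle 96 [572.6 106.7] [27.3 25.1] 45.0
carton 650 [599.5 263.4] [ 73.7 115.2] 1.7
pencil diff px 0
clamp diff px 1037
```

```bash
python3 -c "
from plant import arm
print(arm.close_job())"
```

```text
the job is handed in; nothing more can be done
None
```

Both tool kits are made up and the job is handed in at about 50 s: all five items are set down in their pockets at felt height, the bottle and carton stayed upright, and the arm touched neither the pencil nor the clamp (the final image confirms the pencil; the arm hid the clamp).

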